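# Stack the specimen crates after the materials practical

## Task

Put the specimens away in the two stack-and-nest crates: lift the upper crate out of the lower one and stand it on the bench, then set all the steel rounds in the lower crate, polished face up, nudged together into one straight row down its middle, each touching the next and the first against an end wall. Nested, the upper crate would press on the polished faces, so turn it end for end (half a turn, staying upright) and set it on the lower crate so that it stands level on the rim lugs. All the broken bar halves from the tray must end up in the upper crate; leave the loupe, the caliper and the marker where they lie.

Things in the scene. Friction and masses are not known exactly. Their poses are not given: they have to be found in the camera images.
- crate_low: grey plastic stack-and-nest crate, open on top, loose, 300 g, 201 long (x) x 66 wide (y) x 43.5 mm high; origin at the centre of its underside, z up. Upper part = rim band, inside 196 x 61 from z 23.5 up. Lower part = body, outside 190 x 55, z 0 to 21, holding space 168 x 50 (upright inner walls x = +-84, y = +-25), floor 3 mm thick. A shoulder at z 23.5 joins the two.
- crate_top: a second crate of the same shape, size and frame, 160 g; at the start nested the same way round in crate_low (origin 23.5 mm above that one's). Grip it across the rim band, whose long outer faces y = +-33 are flat and plain for x -40 to 40, z 21 to 43.5. Turned half round, its body enters crate_low's rim 5 mm deep (3 mm play each way) and rests on the lugs: origin 38.5 mm above crate_low's.
- low_single_lug (a point): top of the single lug of crate_low, at x -93, y 0, z 38.5 mm in its frame. Each crate has three lugs standing 9 mm inward from the rim's end walls, tops 5 mm below the rim's edge: one at the -x end (y 0, 14 wide), two at the +x end (y +-16, 10 wide). Grooves in the body's ends let it pass another crate's lugs when both stand the same way round (nested); half a turn about, they do not (stacked)
- top_single_lug (a point): top of the single lug of crate_top, at x -93, y 0, z 38.5 mm in its frame; it shows which way round the crate is. The bench round x = 0.475, y = -0.30 m (world), to the right of the crates, is kept free for standing a crate there, whichever way it is turned
- specimen_tray: shallow green enamelled tray, 136 (x) x 210 (y) mm, walls 2 mm thick and 18 mm high, floor 2 mm thick, fixed on the bench, with the broken halves in it; origin at the centre of its underside
- round_1: sawn steel round, upright cylinder 34 mm in diameter, 22 mm high, 157 g, polished face up; standing on the bench at the start; origin at the centre of its underside, z up; 2 or 3 rounds are there (absent ones read None from the start)
- round_2: sawn steel round, upright cylinder 34 mm in diameter, 22 mm high, 157 g, polished face up; standing on the bench at the start; origin at the centre of its underside, z up; 2 or 3 rounds are there (absent ones read None from the start)
- round_3: sawn steel round, upright cylinder 34 mm in diameter, 22 mm high, 157 g, polished face up; standing on the bench at the start; origin at the centre of its underside, z up; 2 or 3 rounds are there (absent ones read None from the start)
- half_1: broken half of an impact-test bar, steel, 10 (x) x 28 (y, lengthwise) x 10 mm, 22 g, lying in specimen_tray at the start; origin at the centre of its underside; 3 or 4 halves are there (absent ones read None from the start)
- half_2: broken half of an impact-test bar, steel, 10 (x) x 27 (y, lengthwise) x 10 mm, 22 g, lying in specimen_tray at the start; origin at the centre of its underside; 3 or 4 halves are there (absent ones read None from the start)
- half_3: broken half of an impact-test bar, steel, 10 (x) x 28 (y, lengthwise) x 10 mm, 22 g, lying in specimen_tray at the start; origin at the centre of its underside; 3 or 4 halves are there (absent ones read None from the start)
- half_4: broken half of an impact-test bar, steel, 10 (x) x 27 (y, lengthwise) x 10 mm, 22 g, lying in specimen_tray at the start; origin at the centre of its underside; 3 or 4 halves are there (absent ones read None from the start)
- loupe: black hand magnifier 56 x 122 x 13 mm lying at the back, loose bystander; origin under its centre
- caliper: steel vernier caliper 68 x 236 x 10 mm lying at the right edge of the work area, loose bystander; origin under its centre
- marker: black-and-white marker pen 17 x 135 x 16 mm lying along the front edge of the bench, loose bystander; origin under its centre
Mind the look-alikes: they are no part of the job. Leave any red, turquoise or yellow look-alike of the round_2 alone.

How it is judged (in metres and radians):
On the way, in this order (a step that is already met when the one before it is completed fails the run):
1. the upper crate is lifted out and stands upright on the bench, clear of the lower one (height (world z) of crate_top below 0.006 m and angle between crate_top's own z axis and vertical below 0.05 rad and horizontal distance between crate_top and crate_low above 0.06 m and linear speed of crate_top below 0.03 m/s), for 0.2 s.
2. all rounds stand in the lower crate, face up, in one touching row against an end wall (y of round_1 in the frame of crate_low between -0.0065 and 0.0065 m and z of round_1 in the frame of crate_low between 0.001 and 0.006 m and angle between each of round_1, round_2, round_3's own z axis and vertical below 0.12 rad and linear speed of each of round_1, round_2, round_3 below 0.02 m/s and (distance between round_1 and round_2 below 0.0375 m or distance between round_1 and round_3 below 0.0375 m) and y of round_2 in the frame of crate_low between -0.0065 and 0.0065 m and z of round_2 in the frame of crate_low between 0.001 and 0.006 m and (distance between round_2 and round_1 below 0.0375 m or distance between round_2 and round_3 below 0.0375 m) and y of round_3 in the frame of crate_low between -0.0065 and 0.0065 m and z of round_3 in the frame of crate_low between 0.001 and 0.006 m and (distance between round_3 and round_1 below 0.0375 m or distance between round_3 and round_2 below 0.0375 m) and (((x of round_1 in the frame of crate_low between 0.064 and 0.0685 m or x of round_1 in the frame of crate_low between 0.027 and 0.036 m or x of round_1 in the frame of crate_low between -0.01 and 0.0035 m) and (x of round_2 in the frame of crate_low between 0.064 and 0.0685 m or x of round_2 in the frame of crate_low between 0.027 and 0.036 m or x of round_2 in the frame of crate_low between -0.01 and 0.0035 m) and (x of round_3 in the frame of crate_low between 0.064 and 0.0685 m or x of round_3 in the frame of crate_low between 0.027 and 0.036 m or x of round_3 in the frame of crate_low between -0.01 and 0.0035 m) and (x of round_1 in the frame of crate_low between 0.064 and 0.0685 m or x of round_2 in the frame of crate_low between 0.064 and 0.0685 m or x of round_3 in the frame of crate_low between 0.064 and 0.0685 m)) or ((x of round_1 in the frame of crate_low between -0.0685 and -0.064 m or x of round_1 in the frame of crate_low between -0.036 and -0.027 m or x of round_1 in the frame of crate_low between -0.0035 and 0.01 m) and (x of round_2 in the frame of crate_low between -0.0685 and -0.064 m or x of round_2 in the frame of crate_low between -0.036 and -0.027 m or x of round_2 in the frame of crate_low between -0.0035 and 0.01 m) and (x of round_3 in the frame of crate_low between -0.0685 and -0.064 m or x of round_3 in the frame of crate_low between -0.036 and -0.027 m or x of round_3 in the frame of crate_low between -0.0035 and 0.01 m) and (x of round_1 in the frame of crate_low between -0.0685 and -0.064 m or x of round_2 in the frame of crate_low between -0.0685 and -0.064 m or x of round_3 in the frame of crate_low between -0.0685 and -0.064 m)))), for 0.2 s.
3. the upper crate, turned end for end, stands level on the lugs of the lower crate, over the row (all of step 2 and z of crate_top in the frame of crate_low between 0.0365 and 0.0405 m and x of crate_top in the frame of crate_low between -0.005 and 0.005 m and y of crate_top in the frame of crate_low between -0.005 and 0.005 m and x of top_single_lug in the frame of crate_low above 0.06 m and angle between each of crate_top, crate_low's own z axis and vertical below 0.03 rad and linear speed of crate_top below 0.02 m/s and height (world z) of crate_low below 0.004 m), for 0.3 s.
At the end, for the whole second after the job is handed in: Rounds upright in the lower crate, in a row within 6.5 mm of its middle line, gaps to the end wall and to each other under 3 mm; upper crate turned half round, level on the lugs (38.5 mm above the lower, +-2; within 5 mm sideways); every half in the upper crate; all at rest (all of step 3 and x of half_1 in the frame of crate_top between -0.084 and 0.084 m and y of half_1 in the frame of crate_top between -0.025 and 0.025 m and z of half_1 in the frame of crate_top between 0.001 and 0.022 m and linear speed of each of half_1, half_2, half_3, half_4 below 0.02 m/s and x of half_2 in the frame of crate_top between -0.084 and 0.084 m and y of half_2 in the frame of crate_top between -0.025 and 0.025 m and z of half_2 in the frame of crate_top between 0.001 and 0.022 m and x of half_3 in the frame of crate_top between -0.084 and 0.084 m and y of half_3 in the frame of crate_top between -0.025 and 0.025 m and z of half_3 in the frame of crate_top between 0.001 and 0.022 m and x of half_4 in the frame of crate_top between -0.084 and 0.084 m and y of half_4 in the frame of crate_top between -0.025 and 0.025 m and z of half_4 in the frame of crate_top between 0.001 and 0.022 m); the robot touches nothing.
It fails at once if the loupe is shifted by more than 3 cm (distance of loupe from where it was at the start of the episode above 0.03 m).
It fails at once if the caliper is shifted by more than 3 cm (distance of caliper from where it was at the start of the episode above 0.03 m).
It fails at once if the marker is shifted by more than 3 cm (distance of marker from where it was at the start of the episode above 0.03 m).
Of round_1, round_2, round_3 only 2 to 3 are there at a start; the rules pass over those that are not, and their reading is None.
Of half_1, half_2, half_3, half_4 only 3 to 4 are there at a start; the rules pass over those that are not, and their reading is None.
At some moment in a run one of half_1, half_2, half_3, half_4 may be knocked a few centimetres aside while the robot is not near it.
Once in a run the grip may slacken for a moment while it holds something.
It also fails if it takes over 210 s, if anything falls off the work surface, if the arm or the gripper's body presses on something with over 40 N, if the wrist force passes 120 N, or if a joint passes its speed limit or range.

## Robot

A 6-joint arm with a two-finger parallel gripper is mounted at the origin on a cart in front of the work surface, level with it; the furniture and walls round the work are solid. World frame = base frame: x ahead of the robot, y to its left, z up, the work surface at z = 0. Lengths are in mm, angles in degrees, forces in N, time in s.
With the tool pointing down it reaches from about 300 to 850 mm from the base axis. Payload 4.2 kg.
Tool frame: the origin (TCP) lies on the centre line of the jaws, within the pads' length; the fingertips stand 11 mm ahead of it and the grasp point (between the pads) lies 8 mm behind it; z points along the fingers, y is the line along which they close (so a half turn about z gives the same grasp; the last joint's range is limited). The gripper opens to 91 mm and grips with 3 to 60 N. Pads are 32 mm wide; open, the fingers measure 118 mm over their backs; the gripper's body (76 mm by 178 mm) begins 60 mm behind the grasp point.
Start: joints at [71.333, 18.312, 89.639, -0, 72.044, -1.146], TCP at [173.109, 548.339, 224.976] pointing down, gripper open.
Joint ranges: [-177.97, 177.97], [-48.28, 115.42], [12.27, 149.76], [-77.06, 257.06], [2.81, 150.46], [-146.56, 146.56]. Speed limits (degrees/s): [147.25, 147.25, 180, 180, 180, 180].

## Interface

Orientations are given as [roll, pitch, yaw] about the fixed x, y, z axes, in that order (R = Rz(yaw) Ry(pitch) Rx(roll)).
In Python, from workcell import env, grab_frame, camera_model, models gives the robot as it stands.
- The arm moves only by the shell command python3 -m crank 'ROWS' [FORCE]. ROWS is text: rows parted by semicolons, each of 7 numbers parted by spaces: the closure, from -1 (fully open) to 1 (shut), so that 0 is half open, then the shift along the tool's x, y, z in mm, then the turn, a rotation vector about the tool's x, y, z in degrees. A call has 1 to 10 rows; each row shifts and turns the commanded pose from where the row before left it, along the tool's axes as they then stand; what a row does not reach is not made up. A row lasts 1/8 s, in which the tool goes at most 62.5 mm and 10.7 degrees, less where a joint would pass 70% of its speed; a pose out of reach is approached as far as the arm can. A call is refused whole if a number of a shift passes 62.5 or a number of a turn 10.7, either way. A call with a gripper value outside its range is refused whole. The fingers move at their own pace and stop on an object; FORCE is the grip in N (left out, the last holds). Time passes only in rows, so rows that do not move let the fingers close. It gives the time, the measured TCP pose, the force, the opening and the grip force at its end, in the units of the state.
- env.state(): the state, without advancing time (a new reading comes with each control period).
- grab_frame(name): name is "side" or "top" or "wrist"; returns the picture (420x560x3 uint8, blue, green, red); there is no depth.
- camera_model(name): a dict with "K" (3x3 intrinsics, pixels), "k1" (the pictures are not rectified: a ray, as slopes to the right and down, at radius r is drawn at 1 + k1 r^2 times it, then the intrinsics apply), "R" (3x3) and "t" (3): a world point X has camera coordinates R X + t; the wrist camera has in their place "mount" (4x4, takes a point from camera to tool coordinates, whose origin is the TCP and whose axes are the flange's). Camera axes: x right, y down, z forward; pixel columns grow to the right and rows downward; lengths in mm; the calibration is good to about 2 mm. A picture is of the moment at which its call begins: read the wrist's pose just before it. camera_model takes no time and is no camera call.
- env.job_done(): hands the job in; it is judged then, once.
Trained networks look in the newest picture that a camera, given by its name, has taken for a name from the list of things; names that differ only in an ending like _2 or _b are one class to them, and where a whole thing is asked for, a point or a joint stands for the part that bears it (a point fixed in the world has none). Each returns a list of dicts, best first, with "p" (0 to 1); they miss things now and then, are a little off and sometimes report something else, mostly with a low value. They report only what shows in the picture. A call takes as long as a camera call. They do not tell look-alikes from the thing itself.
- models.search_frame(name, camera): "point" ([x, y, z] in mm, in world coordinates, good to about 4 mm: the middle of the surface that is visible of it).
The state is a dict: "time_s": time; "qpos": joint angles; "qvel": joint speeds; "effort": joint torques, N m; "ee_pos": TCP position; "ee_rot": TCP orientation; "force": force on the tool from outside, world axes, zero at the start; "torque": the same for the moment, N m; "gripper_width": finger opening in mm; "gripper_force": force on a finger pad.
Only numpy, scipy, OpenCV 4.12 (cv2) and the standard library are available. Lean on these libraries where they do the work, as an engineer would, in place of code of your own. Each camera call takes 0.05 s, during which the arm holds its last target. There are 200 camera calls.

## Working session

There is one attempt and no reset: what is moved stays moved. The work goes in short steps, Python scripts to look and compute and a shell command to move; the robot and the scene stay as the last step left them, time stands still between calls to the robot, and variables do not carry over. Pictures are saved under pics/ and viewed, at most 14 in all, crops included, and the job is handed in when it is done.

```bash
ls; mkdir -p pics; python3 - <<'E'
from workcell import env, grab_frame, camera_model, models
import cv2,numpy as np
s=env.state();print({k:s[k] for k in('time_s','ee_pos','ee_rot','gripper_width','force')})
ims=[]
for c in("top","side"):
    f=grab_frame(c);cv2.imwrite(f"pics/{c}0.png",cv2.resize(f,(800,600)))
    for n in("crate_top","top_single_lug","low_single_lug","specimen_tray","round_1","half_1","loupe","caliper","marker"):
        for d in models.search_frame(n,c): 
            if d['p']>.2: print(c,n,np.round(d['point']),round(d['p'],2))
for c in("top","side","wrist"):
    m=camera_model(c);print(c,{k:np.round(v,3).tolist() for k,v in m.items()})
E
```

```text
pics
{'time_s': 0.0, 'ee_pos': array([172.95180648, 547.87331282, 224.11550592]), 'ee_rot': array([-1.79899256e+02, -1.18991950e-03,  1.62477063e+02]), 'gripper_width': 91.27800371335299, 'force': array([-0.02304493, -0.56632261,  0.79727202])}
top crate_top [529.  -9.  26.] 0.95
top top_single_lug [526. -11.  28.] 0.89
top specimen_tray [587. 274.   1.] 0.79
top specimen_tray [706.  -4.   6.] 0.54
top round_1 [412. 158.  22.] 0.68
top round_1 [541. 447.  21.] 0.51
top round_1 [426. 234.  23.] 0.41
top half_1 [624. 337.  12.] 0.61
top loupe [704.  -3.   9.] 0.52
top caliper [ 428. -443.    6.] 0.71
top marker [363. -49.  14.] 0.81
side crate_top [525. -21.  47.] 0.76
side top_single_lug [524. -22.  47.] 0.74
side top_single_lug [424. 248.  21.] 0.53
side top_single_lug [506.  49.  28.] 0.24
side low_single_lug [510.  48.  28.] 0.55
side specimen_tray [590. 274.   0.] 0.9
side round_1 [540. 457.  22.] 0.77
side round_1 [429. 335.  21.] 0.74
side round_1 [425. 246.  18.] 0.58
side round_1 [450. 442.  26.] 0.54
side round_1 [414. 165.  21.] 0.43
side half_1 [567. 305.   7.] 0.47
side half_1 [623. 338.  14.] 0.47
side loupe [709.  -3.   5.] 0.55
side caliper [ 440. -440.    7.] 0.82
side marker [372. -42.  12.] 0.72
top {'K': [[410.003, 0.0, 284.951], [0.0, 410.003, 212.023], [0.0, 0.0, 1.0]], 'k1': 0.015, 'R': [[0.028, -0.999, 0.017], [-0.996, -0.029, -0.089], [0.09, -0.015, -0.996]], 't': [-24.454, 537.254, 1133.534]}
side {'K': [[531.607, 0.0, 288.059], [0.0, 531.607, 211.307], [0.0, 0.0, 1.0]], 'k1': -0.066, 'R': [[-0.977, -0.213, 0.004], [-0.14, 0.631, -0.763], [0.16, -0.746, -0.646]], 't': [537.076, 127.607, 1394.521]}
wrist {'K': [[372.372, 0.0, 280.878], [0.0, 372.372, 213.054], [0.0, 0.0, 1.0]], 'k1': -0.03, 'mount': [[0.001, -0.957, -0.291, 83.289], [1.0, 0.0, 0.001, -0.838], [-0.001, -0.291, 0.957, -158.247], [0.0, 0.0, 0.0, 1.0]]}
```

View pics/top0.png

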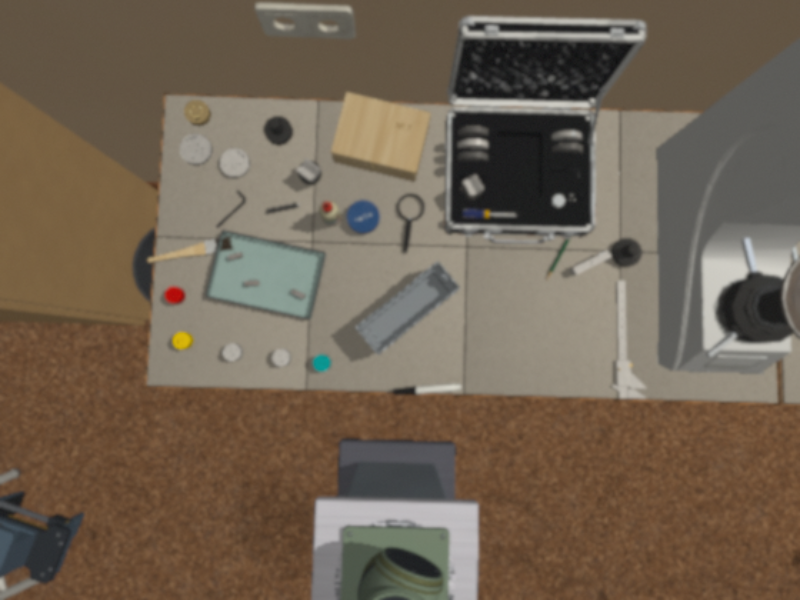

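View pics/side0.png

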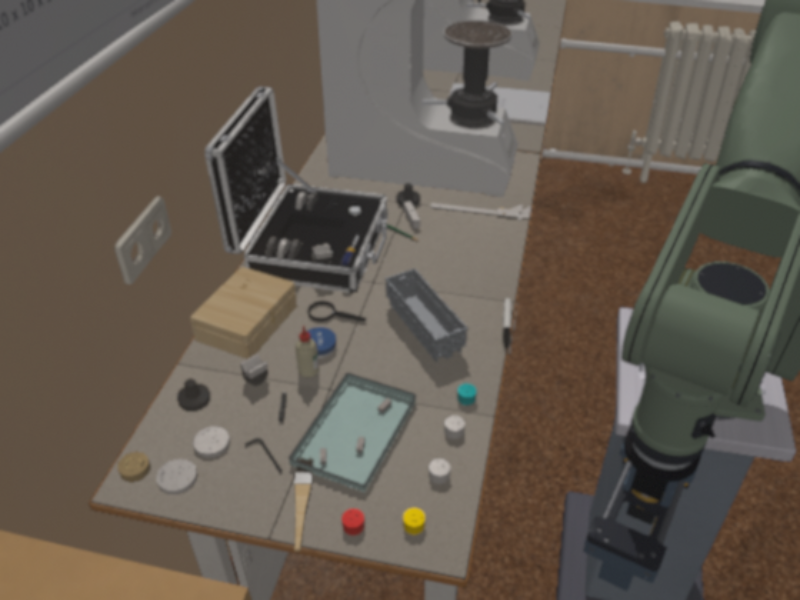

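```bash
python3 -m crank '-1 -42.4 -35.4 0 0 0 0;-1 -42.4 -35.4 0 0 0 0;-1 -42.4 -35.4 0 0 0 0;-1 -42.4 -35.4 0 0 0 0;-1 -42.4 -35.4 0 0 0 0;-1 -42.4 -35.4 0 0 0 0;-1 -42.4 -35.4 0 0 0 0;-1 -42.4 -35.4 0 0 0 0;-1 -42.4 -35.4 0 0 0 0;-1 -42.4 -35.4 0 0 0 0' 30; python3 -m crank '-1 -42.4 -35.4 0 0 0 0;-1 -42.4 -35.4 0 0 0 0;-1 0 0 0 0 0 8.6;-1 0 0 0 0 0 8.6;-1 0 0 0 0 0 8.6;-1 0 0 0 0 0 8.6;-1 0 0 0 0 0 0;-1 0 0 0 0 0 0'
cat > h.py <<'E'
from workcell import env, grab_frame, camera_model, models
import cv2,numpy as np
from scipy.spatial.transform import Rotation as Ro
def pose():
    s=env.state();return np.array(s['ee_pos']),Ro.from_euler('xyz',s['ee_rot'],degrees=True).as_matrix()
def cam(c):
    m=camera_model(c)
    if c!='wrist': return m['K'],m['k1'],np.array(m['R']),np.array(m['t'])
    p,R=pose();T=np.eye(4);T[:3,:3]=R;T[:3,3]=p
    C=np.linalg.inv(T@np.array(m['mount']));return m['K'],m['k1'],C[:3,:3],C[:3,3]
def pix2w(C,uv,z):
    K,k1,R,t=C;d=np.array([k1,0,0,0,0.])
    n=cv2.undistortPoints(np.array([[uv]],float),np.array(K),d)[0,0]
    o=-R.T@t;v=R.T@np.array([n[0],n[1],1]);return o+v*(z-o[2])/v[2]
def w2pix(C,X):
    K,k1,R,t=C
    return cv2.projectPoints(np.atleast_2d(np.array(X,float)),cv2.Rodrigues(R)[0],t,np.array(K),np.array([k1,0,0,0,0.]))[0][:,0]
def snap(name,c='wrist'):
    C=cam(c);f=grab_frame(c);cv2.imwrite(f'pics/{name}.png',f);return C,f
def delta(target,yaw=None):
    """rows: tool-frame shift to world target (measured frame), and z-turn first-after"""
    p,R=pose();d=R.T@(np.array(target)-p)
    y=env.state()['ee_rot'][2];dy=None if yaw is None else -((yaw-y+180)%360-180)
    print('pos',p.round(1),'rot',np.round(env.state()['ee_rot'],2),'shift',d.round(1),'turn z',dy)
E
python3 - <<'E'
from h import *
print(pose()[0],env.state()['ee_rot'])
C,f=snap('w1')
for n in("crate_top","top_single_lug","low_single_lug"):
    for d in models.search_frame(n,'wrist'): print(n,np.round(d['point']),round(d['p'],2),w2pix(C,d['point']).round())
E
```

```text
time_s: 2.25
ee_pos: [471.7, 81.5, 225.2]
ee_rot: [180.0, 0.0, 162.5]
force: [0.1, 0.2, 0.5]
gripper_width: 90.8
gripper_force: 0.0
time_s: 3.25
ee_pos: [530.4, -9.9, 225.0]
ee_rot: [180.0, -0.0, 128.2]
force: [-0.6, -0.3, 0.2]
gripper_width: 91.6
gripper_force: 0.0
[530.41572251  -9.91957528 224.95783397] [ 1.79994436e+02 -2.13592843e-04  1.28199807e+02]
crate_top [521.  -3.  28.] 0.57 [[279. 177.]]
top_single_lug [523.  -8.  30.] 0.73 [[277. 183.]]
```

View pics/w1.png

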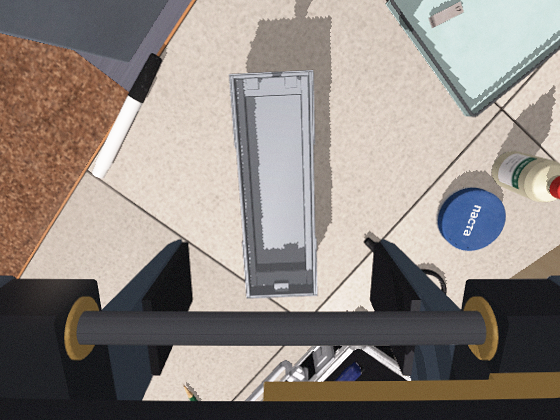

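The picture shows the nested crates, rim corners near (230,73), (313,70), (316,294), (249,297). The single lug is at the lower end (281,286) and the two lugs at the upper end.

```bash
cat >> h.py <<'E'
from scipy.optimize import least_squares
def fitrect(views,L=201,W=66,g=(530,-10,67,128)):
    """views: list of (C, 4 corner pixels in order +x+y,+x-y,-x-y,-x+y along yaw); solve x,y,z,yaw"""
    def res(q):
        c,s=np.cos(np.radians(q[3])),np.sin(np.radians(q[3]));r=[]
        P=[(q[0]+c*a-s*b,q[1]+s*a+c*b,q[2]) for a,b in((L/2,W/2),(L/2,-W/2),(-L/2,-W/2),(-L/2,W/2))]
        for C,px in views: r.append((w2pix(C,P)-np.array(px)).ravel())
        return np.concatenate(r)
    o=least_squares(res,g,x_scale=[1,1,1,.1]);return o.x.round(2),res(o.x).round(1)
E
python3 - <<'E'
from h import *
C=cam('wrist');f=cv2.imread('pics/w1.png')
px=[(230,73),(313,70),(316,294),(249,297)]
print(fitrect([(C,px)]))
# 8 tiles of corners refine view
t=[cv2.resize(f[v-20:v+20,u-25:u+25],(400,300),interpolation=cv2.INTER_CUBIC) for u,v in px]
cv2.imwrite('pics/w1c.png',np.vstack([np.hstack(t[:2]),np.hstack(t[3:1:-1])]))
E
```

```text
(array([524.71,  -8.7 ,  66.09, 130.72]), array([ 0.4,  0.5, -0.3, -0.4,  0.9,  0. , -1.1, -0.2]))
```

View pics/w1c.png

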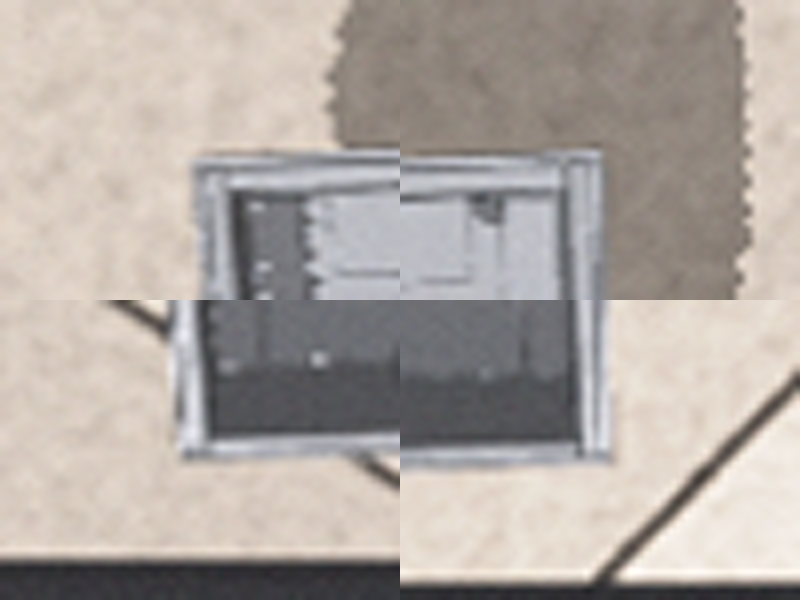

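```bash
python3 - <<'E'
from h import *
C=cam('wrist')
px=[(229,74.1),(313.4,70.4),(317.3,295.6),(246.2,297.9)]
q,r=fitrect([(C,px)]);print(q,r)
delta([q[0],q[1],100],q[3])
E
```

```text
[524.66  -9.36  68.3  130.59] [ 0.8 -0.2 -0.8 -0.3 -0.9  0.1  0.8  0.5]
pos [530.4  -9.9 225. ] rot [179.99  -0.   128.13] shift [  4.   -4.2 125. ] turn z -2.4627921981259817
```

```bash
python3 -m crank '-1 4 -4.2 0 0 0 0;-1 0 0 40 0 0 -2.5;-1 0 0 40 0 0 0;-1 0 0 40 0 0 0;-1 0 0 27 0 0 0;-1 0 0 12 0 0 0;-1 0 0 8 0 0 0;-1 0 0 0 0 0 0'; python3 -m crank '0.2 0 0 0 0 0 0;0.4 0 0 0 0 0 0;0.6 0 0 0 0 0 0;0.6 0 0 0 0 0 0;0.6 0 0 0 0 0 0' 30
```

```text
time_s: 4.45
ee_pos: [524.9, -9.4, 58.2]
ee_rot: [180.0, 0.0, 130.6]
force: [-0.4, -0.7, 0.2]
gripper_width: 91.1
gripper_force: 0.0
time_s: 5.08
ee_pos: [525.0, -9.4, 58.4]
ee_rot: [180.0, 0.0, 130.6]
force: [-1.0, -0.1, 4.5]
gripper_width: 65.6
gripper_force: 30.0
```

```bash
python3 -m crank '0.8 0 0 -5 0 0 0;0.8 0 0 -8 0 0 0;0.8 0 0 -12 0 0 0;0.8 0 0 -15 0 0 0;0.8 0 0 -20 0 0 0;0.8 0 0 -20 0 0 0;0.8 0 0 -20 0 0 0;0.8 0 0 0 0 0 0' 40; python3 - <<'E'
from h import *
delta([475,-300,155])
C,f=snap('lift','side');cv2.imwrite('pics/lift.png',cv2.resize(f[150:320,200:430],(690,510)))
E
```

```text
time_s: 6.08
ee_pos: [525.9, -9.4, 160.1]
ee_rot: [179.8, 0.2, 130.6]
force: [0.2, 0.8, -2.1]
gripper_width: 65.5
gripper_force: 4.0
pos [525.9  -9.4 160.1] rot [179.79   0.18 130.58] shift [-187.6 -227.7    4.9] turn z None
```

View pics/lift.png

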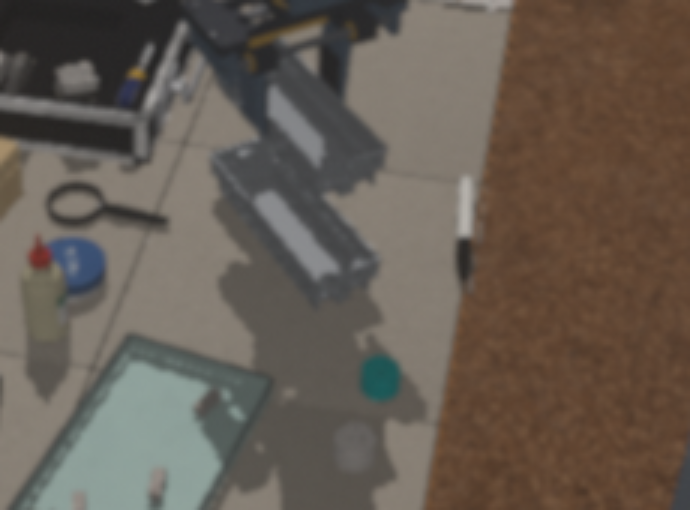

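The upper crate is held clear above the lower one. The grip is down to 4 N, so I pause to let it recover.

```bash
python3 -m crank '0.9 0 0 0 0 0 0;0.9 0 0 0 0 0 0;0.9 0 0 0 0 0 0;0.9 0 0 0 0 0 0' 50; python3 - <<'E'
from h import *
C,f=snap('lift2','side');cv2.imwrite('pics/lift2.png',cv2.resize(f[150:320,200:430],(690,510)))
g=cv2.imread('pics/lift.png');print(np.abs(cv2.imread('pics/lift2.png').astype(int)-g).mean())
E
```

```text
time_s: 6.62
ee_pos: [524.5, -9.3, 157.6]
ee_rot: [-180.0, -0.0, 130.6]
force: [0.6, -0.5, -1.4]
gripper_width: 65.5
gripper_force: 50.0
0.750556029174955
```

```bash
python3 -m crank '0.9 -15 -18 0 0 0 0;0.9 -32 -38 0 0 0 0;0.9 -32 -38 0 0 0 0;0.9 -32 -38 0 0 0 0;0.9 -32 -38 0 0 0 0;0.9 -30.5 -38 0 0 0 0;0.9 -15 -18.8 0 0 0 0;0.9 0 0 0 0 0 6;0.9 0 0 0 0 0 10;0.9 0 0 0 0 0 10'; python3 -m crank '0.9 0 0 0 0 0 10;0.9 0 0 0 0 0 10;0.9 0 0 0 0 0 10;0.9 0 0 0 0 0 10;0.9 0 0 0 0 0 10;0.9 0 0 0 0 0 10;0.9 0 0 0 0 0 10;0.9 0 0 0 0 0 10;0.9 0 0 0 0 0 10;0.9 0 0 0 0 0 10';  python3 -m crank '0.9 0 0 0 0 0 10;0.9 0 0 0 0 0 10;0.9 0 0 0 0 0 10;0.9 0 0 0 0 0 10;0.9 0 0 0 0 0 10;0.9 0 0 0 0 0 4;0.9 0 0 0 0 0 0'; python3 - <<'E'
from h import *
C,f=snap('lift3','side');cv2.imwrite('pics/lift3.png',cv2.resize(f[90:300,220:500],(800,600)))
E
```

```text
time_s: 7.92
ee_pos: [474.9, -300.2, 157.8]
ee_rot: [-180.0, -0.0, 104.2]
force: [0.1, 0.7, -1.3]
gripper_width: 66.0
gripper_force: 50.0
time_s: 9.18
ee_pos: [475.0, -300.0, 157.8]
ee_rot: [-180.0, 0.0, 4.2]
force: [0.1, -0.6, -1.0]
gripper_width: 65.4
gripper_force: 50.0
time_s: 10.05
ee_pos: [475.0, -300.1, 157.8]
ee_rot: [-180.0, 0.0, -49.4]
force: [0.3, 0.9, -1.4]
gripper_width: 65.6
gripper_force: 50.0
```

View pics/lift3.png

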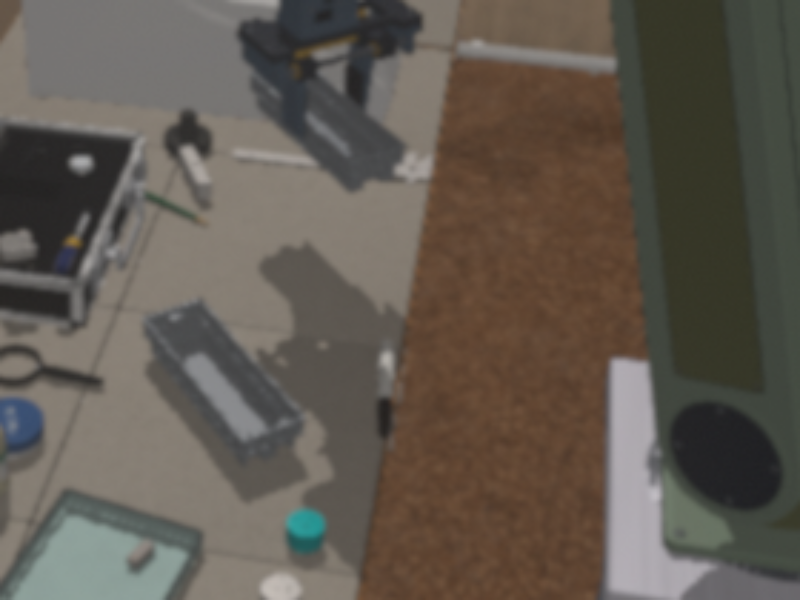

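The crate hangs level in the gripper and is turned half round. The lower crate stays put at about (220,380), so I lower the upper one.

```bash
python3 -m crank '0.9 0 0 20 0 0 0;0.9 0 0 35 0 0 0;0.9 0 0 35 0 0 0;0.9 0 0 18 0 0 0;0.9 0 0 8 0 0 0;0.9 0 0 4 0 0 0;0.9 0 0 2 0 0 0;0.9 0 0 0 0 0 0'; python3 -m crank '0.9 0 0 1 0 0 0;0.9 0 0 0 0 0 0'
```

```text
time_s: 11.1
ee_pos: [475.3, -300.3, 36.5]
ee_rot: [-180.0, -0.1, -49.4]
force: [-0.6, 0.1, -1.8]
gripper_width: 65.2
gripper_force: 50.0
time_s: 11.35
ee_pos: [475.1, -300.1, 35.1]
ee_rot: [-180.0, -0.0, -49.4]
force: [0.1, 0.5, -1.7]
gripper_width: 66.0
gripper_force: 50.0
```

```bash
python3 -m crank '0.9 0 0 1 0 0 0;0.9 0 0 0 0 0 0'; python3 -m crank '0.9 0 0 1 0 0 0;0.9 0 0 0 0 0 0'
```

```text
time_s: 11.6
ee_pos: [475.1, -300.1, 35.0]
ee_rot: [-180.0, -0.0, -49.4]
force: [-0.8, -0.2, 5.6]
gripper_width: 65.7
gripper_force: 50.0
time_s: 11.85
ee_pos: [475.1, -300.2, 35.0]
ee_rot: [-180.0, -0.1, -49.4]
force: [-3.2, 2.0, 11.9]
gripper_width: 65.8
gripper_force: 50.0
```

```bash
python3 -m crank '0.3 0 0 0 0 0 0;-0.2 0 0 0 0 0 0;-0.9 0 0 0 0 0 0;-1 0 0 0 0 0 0;-1 0 0 -20 0 0 0;-1 0 0 -40 0 0 0;-1 0 0 -50 0 0 0;-1 0 0 -50 0 0 0;-1 0 0 -31 0 0 0'; python3 - <<'E'
from h import *
print(pose()[0],env.state()['gripper_width']);C,f=snap('w2')
E
python3 -m crank '-1 0 0 0 0 0 -10;-1 0 0 0 0 0 -10;-1 0 0 0 0 0 -10;-1 0 0 0 0 0 -10;-1 0 0 0 0 0 -10;-1 0 0 0 0 0 -10;-1 0 0 0 0 0 -10;-1 0 0 0 0 0 -10;-1 0 0 0 0 0 -10'; python3 -m crank '-1 45 -38 0 0 0 0;-1 45 -38 0 0 0 0;-1 45 -38 0 0 0 0;-1 45 -38 0 0 0 0;-1 45 -38 0 0 0 0;-1 20 2 0 0 0 0;-1 0 0 0 0 0 0;-1 0 0 0 0 0 0'; python3 - <<'E'
from h import *
print(pose()[0],env.state()['ee_rot']);C,f=snap('w3')
a=cv2.imread('pics/w2.png');cv2.imwrite('pics/w23.png',cv2.resize(np.vstack([a,f]),(560,600)) if 0 else np.hstack([cv2.resize(a,(400,300)),cv2.resize(f,(400,300))]))
cv2.imwrite('pics/w3b.png',cv2.resize(f[100:340,80:480],(800,480)))
E
```

```text
time_s: 12.98
ee_pos: [475.6, -300.5, 226.5]
ee_rot: [-179.9, -0.2, -49.4]
force: [-0.0, 0.2, -0.6]
gripper_width: 90.9
gripper_force: 0.0
[ 475.6220643  -300.49173127  226.4584329 ] 90.8974879009432
time_s: 14.15
ee_pos: [474.8, -300.0, 222.9]
ee_rot: [-179.9, 0.0, 40.9]
force: [0.1, 0.1, -0.4]
gripper_width: 91.0
gripper_force: 0.0
time_s: 15.15
ee_pos: [538.4, 0.7, 223.4]
ee_rot: [-180.0, 0.1, 40.5]
force: [-0.4, -0.2, -0.1]
gripper_width: 91.0
gripper_force: 0.0
[538.42960415   0.74349965 223.40152096] [-1.79973243e+02  7.85950289e-02  4.05014033e+01]
```

View pics/w23.png

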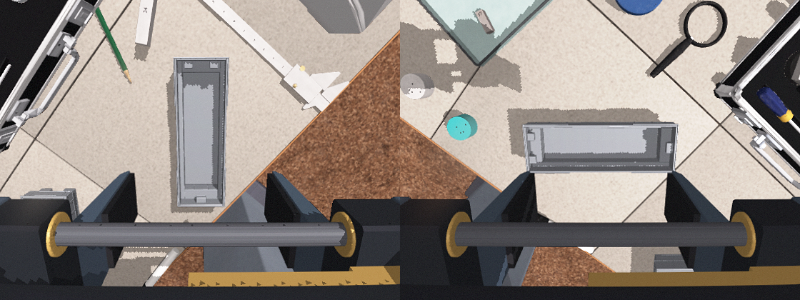

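View pics/w3b.png

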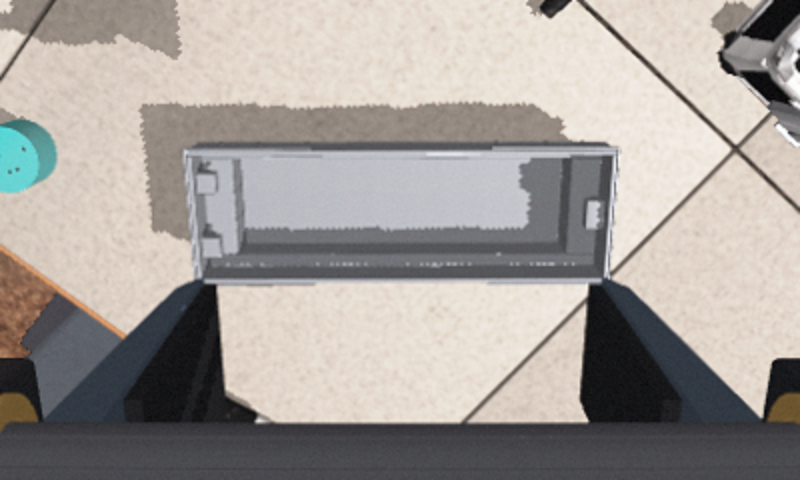

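```bash
python3 - <<'E'
from h import *
C=cam('wrist')
q,r=fitrect([(C,[(178,241),(172.5,176),(389,176),(384.5,240.5)])],g=(525,-9,43,130.6));print(q,r)
np.save('low.npy',q)
delta([455,290,225])
E
```

```text
[524.74 -10.91  41.89 130.62] [ 0.4  0.8  0.1 -0.6  0.2 -1.  -0.8  1. ]
pos [538.4   0.6 223.6] rot [-1.7998e+02  6.0000e-02  4.0470e+01] shift [ 124.4 -274.2   -1.4] turn z None
```

```bash
python3 -m crank '-1 12 -25 0 0 0 0;-1 25 -55 0 0 0 0;-1 25 -55 0 0 0 0;-1 25 -55 0 0 0 0;-1 25 -55 0 0 0 0;-1 12 -29 0 0 0 0;-1 0 0 0 0 0 0;-1 0 0 0 0 0 0'; python3 - <<'E'
from h import *
print(pose()[0],env.state()['ee_rot']);C,f=snap('w4')
for d in models.search_frame('round_1','wrist'): print(np.round(d['point'],1),round(d['p'],2),w2pix(C,d['point']).round())
for d in models.search_frame('half_1','wrist'): print('half',np.round(d['point'],1),round(d['p'],2),w2pix(C,d['point']).round())
E
```

```text
time_s: 16.2
ee_pos: [455.1, 289.3, 223.9]
ee_rot: [180.0, 0.0, 40.5]
force: [0.8, 0.5, -0.4]
gripper_width: 91.1
gripper_force: 0.0
[455.13688305 289.30837019 223.92761484] [1.79965569e+02 2.81603284e-02 4.04952741e+01]
[531.6 442.8  22.9] 0.95 [[204.  10.]]
[427.8 237.9  20.4] 0.86 [[301. 237.]]
[433.7 333.9  23.2] 0.71 [[232. 174.]]
[453.9 427.   21.9] 0.62 [[167.  93.]]
[417.7 164.4  20.1] 0.59 [[346. 285.]]
[491.4  75.9  25.3] 0.46 [[453. 288.]]
half [571.4 302.7  17. ] 0.86 [[351.  83.]]
half [624.7 339.9   8.1] 0.74 [[360.   9.]]
half [549.5 212.1  12.2] 0.54 [[401. 163.]]
```

View pics/w4.png

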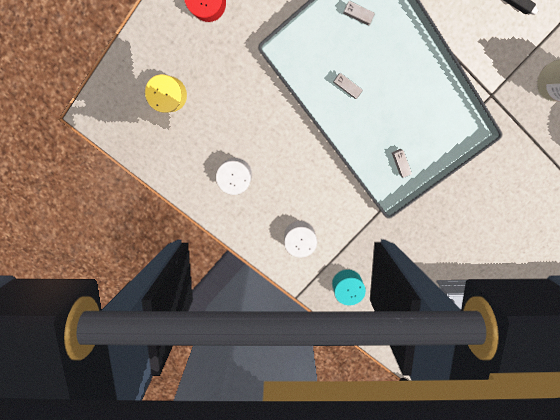

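Candidates: white rounds at (233,176) and (301,240), red (205,5), yellow (165,93) and turquoise (349,287). The two colourless ones are the steel rounds; the coloured ones are the look-alikes to leave. I'll confirm with a crop.

```bash
python3 - <<'E'
from h import *
f=cv2.imread('pics/w4.png');C=cam('wrist')
cv2.imwrite('pics/w4c.png',cv2.resize(f[140:310,190:390],(800,680))[:600])
t=cv2.imread('pics/w4.png')
hsv=cv2.cvtColor(f,cv2.COLOR_BGR2HSV)
C2=cam('top');g=grab_frame('top')
def blobs(img,thr,amin,amax,box):
    h=cv2.cvtColor(img,cv2.COLOR_BGR2HSV);m=((h[...,1]<20)&(h[...,2]>thr)).astype(np.uint8)
    u0,u1,v0,v1=box;mm=np.zeros_like(m);mm[v0:v1,u0:u1]=m[v0:v1,u0:u1]
    n,l,s,c=cv2.connectedComponentsWithStats(mm);return [(c[i].round(1),s[i]) for i in range(1,n) if amin<s[i][4]<amax]
for thr in(225,240): 
    for c,s in blobs(f,thr,200,2000,(190,340,140,270)): print('wrist',thr,c,s,pix2w(C,c,22).round(1))
for c,s in blobs(g,170,20,400,(140,220,230,265)): print('top',c,s,pix2w(C2,c,22).round(1))
print(hsv[176,233],hsv[240,301])
E
```

```text
wrist 225 [232.9 177.7] [216 161  35  34 892] [431.3 330.9  22. ]
wrist 225 [300.5 242.1] [285 227  33  31 764] [423.6 235.6  22. ]
wrist 240 [232.8 177.4] [217 162  33  33 824] [431.4 331.2  22. ]
wrist 240 [300.6 241.9] [285 228  32  29 703] [423.8 235.7  22. ]
top [162.6 246.1] [157 242  11   9  31] [432.4 329.6  22. ]
top [197.9 250.5] [193 247   9   8  35] [422.9 231.1  22. ]
[ 12   5 247] [  5  13 208]
```

View pics/w4c.png

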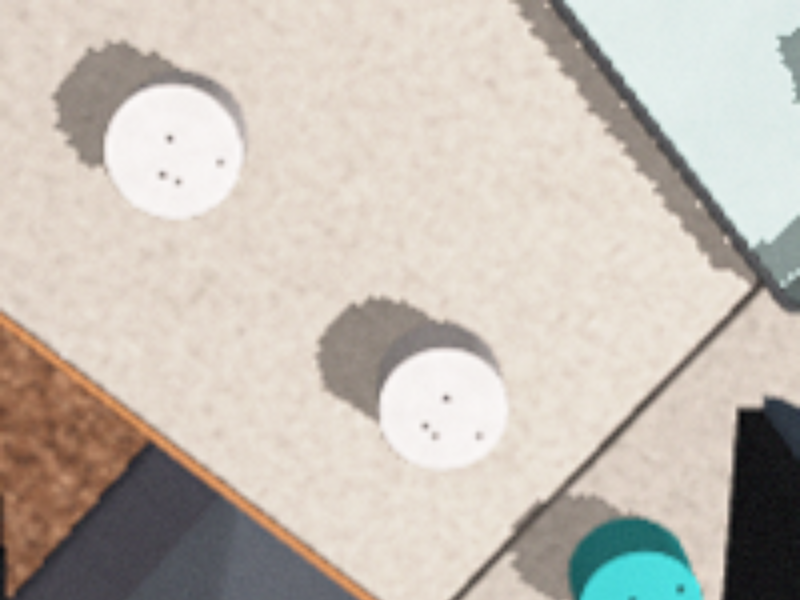

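Both rounds have plain white polished faces, centred at (233.5,177.5) and (300.8,242). I take the nearer one, (423.8, 235.7), first.

```bash
python3 -m crank '-1 -29 10 0 0 0 0;-1 -29.7 10.5 0 0 0 0;-1 0 0 40 0 0 0;-1 0 0 50 0 0 0;-1 0 0 50 0 0 0;-1 0 0 40 0 0 0;-1 0 0 20 0 0 0;-1 0 0 10 0 0 0;-1 0 0 0 0 0 0'; python3 -m crank '-0.3 0 0 0 0 0 0;0 0 0 0 0 0 0;0.3 0 0 0 0 0 0;0.5 0 0 0 0 0 0;0.5 0 0 0 0 0 0;0.5 0 0 0 0 0 0' 30
```

```text
time_s: 17.52
ee_pos: [423.7, 236.8, 13.9]
ee_rot: [-180.0, 0.0, 40.5]
force: [0.5, 0.8, -0.1]
gripper_width: 91.5
gripper_force: 0.0
time_s: 18.27
ee_pos: [423.5, 237.1, 13.9]
ee_rot: [180.0, -0.0, 40.6]
force: [0.8, -0.7, -0.1]
gripper_width: 33.7
gripper_force: 0.6
```

```bash
python3 -m crank '0.6 0 0 0 0 0 0;0.6 0 0 -10 0 0 0;0.6 0 0 -30 0 0 0;0.6 0 0 -40 0 0 0;0.6 0 0 -20 0 0 0;0.6 0 0 0 0 0 0' 40; python3 -m crank '0.6 -8.4 21 0 0 0 0;0.6 -16.8 42.3 0 0 0 0;0.6 -16.8 42.3 0 0 0 0;0.6 -16.8 42.3 0 0 0 0;0.6 -16.8 42.3 0 0 0 0;0.6 -8.5 21.5 0 0 0 0;0.6 0 0 0 0 0 0;0.6 0 0 0 0 0 0'
```

```text
time_s: 19.02
ee_pos: [424.4, 237.6, 115.7]
ee_rot: [180.0, -0.2, 40.6]
force: [-0.4, 0.2, -1.8]
gripper_width: 32.6
gripper_force: 40.0
time_s: 20.02
ee_pos: [496.4, 22.1, 113.1]
ee_rot: [-179.9, 0.1, 40.6]
force: [-0.2, 0.3, -1.9]
gripper_width: 32.7
gripper_force: 40.0
```

```bash
python3 -m crank '0.6 0 0 30 0 0 0;0.6 0 0 30 0 0 0;0.6 0 0 15 0 0 0;0.6 0 0 10 0 0 0;0.6 0 0 6 0 0 0;0.6 0 0 3 0 0 0;0.6 0 0 0 0 0 0'; python3 -m crank '0.6 0 0 1 0 0 0;0.6 0 0 0 0 0 0'
```

```text
time_s: 20.9
ee_pos: [497.6, 21.6, 20.2]
ee_rot: [180.0, -0.0, 40.6]
force: [-0.5, -0.1, -1.6]
gripper_width: 32.7
gripper_force: 40.0
time_s: 21.15
ee_pos: [497.5, 21.6, 19.2]
ee_rot: [180.0, -0.0, 40.6]
force: [-0.5, -1.2, -1.9]
gripper_width: 32.7
gripper_force: 40.0
```

```bash
python3 -m crank '0.6 0 0 1 0 0 0;0.6 0 0 0 0 0 0';python3 -m crank '0.6 0 0 1 0 0 0;0.6 0 0 0 0 0 0'; python3 -m crank '0.6 0 0 1 0 0 0;0.6 0 0 0 0 0 0'
```

```text
time_s: 21.4
ee_pos: [497.3, 21.6, 17.9]
ee_rot: [-180.0, -0.0, 40.6]
force: [0.3, -1.0, -2.2]
gripper_width: 32.9
gripper_force: 40.0
time_s: 21.65
ee_pos: [497.4, 21.6, 17.0]
ee_rot: [180.0, -0.0, 40.6]
force: [-0.1, 0.5, -1.4]
gripper_width: 32.6
gripper_force: 40.0
time_s: 21.9
ee_pos: [497.4, 21.6, 16.9]
ee_rot: [180.0, -0.0, 40.6]
force: [-2.8, -0.2, 8.0]
gripper_width: 32.6
gripper_force: 40.0
```

```bash
python3 -m crank '0.1 0 0 0 0 0 0;0.1 0 0 0 0 0 0;0.1 0 0 0 0 0 0;0.1 0 0 -10 0 0 0;0.1 0 0 -30 0 0 0;0.5 0 0 -40 0 0 0;0.95 0 20 0 0 0 0;1 0 20 0 0 0 0;1 0 0 0 0 0 0;1 0 0 0 0 0 0'; python3 -m crank '1 0 0 40 0 0 0;1 0 0 20 0 0 0;1 0 0 10 0 0 0;1 0 0 7 0 0 0;1 0 0 0 0 0 0'
```

```text
time_s: 23.15
ee_pos: [522.4, -8.9, 94.7]
ee_rot: [-179.9, 0.1, 40.5]
force: [0.0, 0.3, 0.0]
gripper_width: 0.4
gripper_force: 0.0
time_s: 23.78
ee_pos: [523.3, -8.7, 18.9]
ee_rot: [-180.0, 0.0, 40.6]
force: [-0.3, -0.1, 0.7]
gripper_width: 0.2
gripper_force: 0.0
```

```bash
python3 - <<'E'
from h import *
C,f=snap('w5')
cv2.imwrite('pics/w5v.png',f)
E
```

```text
(no output)
```

View pics/w5v.png

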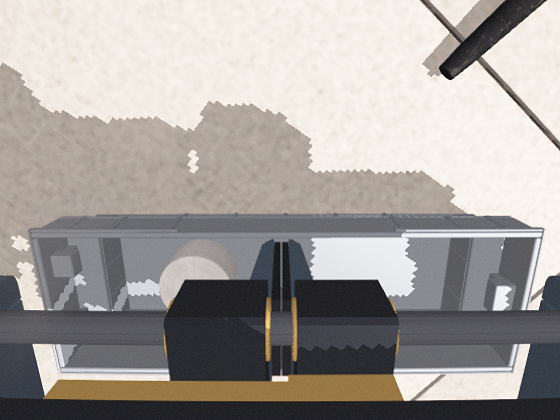

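The round stands upright at about (200,270) in the crate, with the closed fingers to its right. I push it left against the end wall.

```bash
python3 -m crank '1 0 -6 0 0 0 0;1 0 -4 0 0 0 0;1 0 -4 0 0 0 0;1 0 -4 0 0 0 0;1 0 -4 0 0 0 0;1 0 -3 0 0 0 0;1 0 -3 0 0 0 0;1 0 0 0 0 0 0';python3 -m crank '1 0 -2 0 0 0 0;1 0 0 0 0 0 0';python3 -m crank '1 0 -2 0 0 0 0;1 0 0 0 0 0 0'; python3 -m crank '1 0 -1 0 0 0 0;1 0 0 0 0 0 0'
```

```text
time_s: 24.82
ee_pos: [504.8, 12.7, 18.9]
ee_rot: [-180.0, 0.0, 40.6]
force: [-0.6, -1.0, 1.3]
gripper_width: 0.3
gripper_force: 0.2
time_s: 25.08
ee_pos: [503.6, 14.1, 18.8]
ee_rot: [-180.0, 0.0, 40.6]
force: [0.1, -0.3, -1.2]
gripper_width: 0.5
gripper_force: 0.2
time_s: 25.32
ee_pos: [502.2, 15.6, 18.8]
ee_rot: [-180.0, 0.0, 40.6]
force: [-0.1, -1.0, 0.4]
gripper_width: 0.3
gripper_force: 0.1
time_s: 25.58
ee_pos: [501.7, 16.4, 18.9]
ee_rot: [-180.0, 0.0, 40.6]
force: [-0.3, -0.2, -0.2]
gripper_width: 0.2
gripper_force: 0.2
```

```bash
python3 -m crank '1 0 -1.5 0 0 0 0;1 0 0 0 0 0 0;1 0 0 0 0 0 0'; python3 -m crank '1 0 3 0 0 0 0;1 0 0 -40 0 0 0;1 0 0 -50 0 0 0;1 0 0 -50 0 0 0;1 0 0 -50 0 0 0;0 22 22 -15 0 0 0;-1 0 0 0 0 0 0;-1 0 0 0 0 0 0'; python3 - <<'E'
from h import *
C,f=snap('w6');delta([524.7,-10.2,225])
cv2.imwrite('pics/w6v.png',cv2.resize(f[120:320,140:420],(800,571),interpolation=cv2.INTER_CUBIC))
E
```

```text
time_s: 25.95
ee_pos: [500.8, 17.5, 18.9]
ee_rot: [-180.0, 0.0, 40.6]
force: [0.8, 0.3, -1.0]
gripper_width: 0.5
gripper_force: 0.1
time_s: 26.95
ee_pos: [532.7, 12.7, 222.9]
ee_rot: [-179.9, 0.1, 40.6]
force: [-0.6, 0.8, 0.1]
gripper_width: 27.3
gripper_force: 0.0
pos [532.5  12.7 222.7] rot [-1.7987e+02  1.4000e-01  4.0580e+01] shift [-20.8  12.4  -2.3] turn z None
```

View pics/w6v.png

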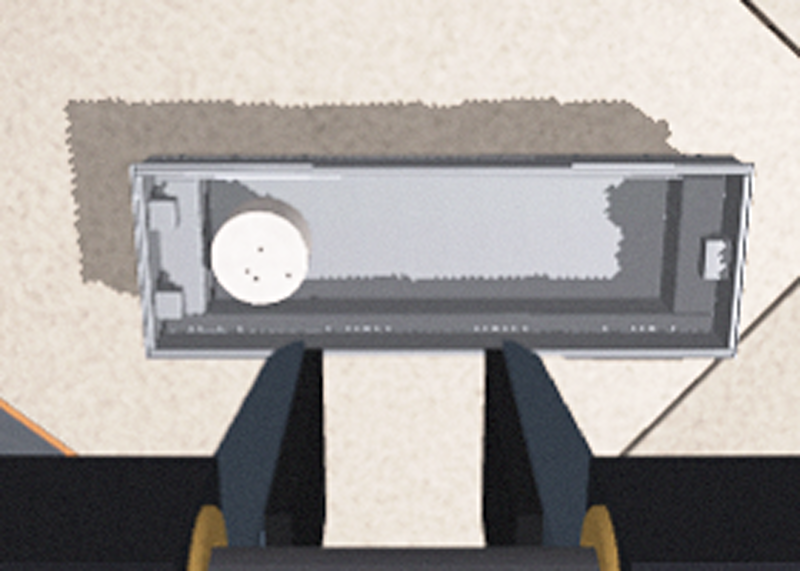

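The round now stands at the left end; its top is centred at crop (259,257), i.e. pixel (230.8,210.1). I'll compute the crate pose and where the round sits in it.

```bash
cat >> h.py <<'E'
def incrate(P,q):
    c,s=np.cos(np.radians(q[3])),np.sin(np.radians(q[3]));d=np.array(P[:2])-q[:2]
    return np.array([c*d[0]+s*d[1],-s*d[0]+c*d[1]]).round(1)
def fromcrate(a,b,q):
    c,s=np.cos(np.radians(q[3])),np.sin(np.radians(q[3]));return np.array([q[0]+c*a-s*b,q[1]+s*a+c*b]).round(1)
E
python3 - <<'E'
from h import *
C=cam('wrist');f=cv2.imread('pics/w6.png')
u=lambda x,y:(140+x/2.857,120+y/2.855)
q,r=fitrect([(C,[u(147,356),u(131,166),u(753,167),u(735,356)])],g=(525,-9,43,130.6));print(q,r)
np.save('low.npy',q)
for k in(25,):print(incrate(pix2w(C,u(259.5,257.5),k),q))
h=cv2.cvtColor(f,cv2.COLOR_BGR2HSV);m=((h[...,1]<20)&(h[...,2]>225)).astype(np.uint8);m[:,:195]=0;m[:,265:]=0;m[:175]=0;m[240:]=0
n,l,s,c=cv2.connectedComponentsWithStats(m);i=1+s[1:,4].argmax();print(c[i],s[i],incrate(pix2w(C,c[i],25),q))
delta([431.3,331.0,150])
E
```

```text
[524.95 -10.11  43.14 130.64] [-0.3  0.   0.3  0.1  0.1 -0.2 -0.1  0.1]
[62.9  3.2]
[230.41498216 209.65041617] [214 194  34  32 841] [63.3  2.7]
pos [532.5  12.7 222.7] rot [-1.7987e+02  1.4000e-01  4.0580e+01] shift [ 130.4 -307.4   73.1] turn z None
```

```bash
python3 -m crank '-1 11 -26 0 0 0 0;-1 21.5 -51.3 0 0 0 0;-1 21.5 -51.3 0 0 0 0;-1 21.5 -51.3 0 0 0 0;-1 21.5 -51.3 0 0 0 0;-1 21.5 -51.3 0 0 0 0;-1 10 -25 0 0 0 0;-1 0 0 20 0 0 0;-1 0 0 0 0 0 0'; python3 - <<'E'
from h import *
delta([430.2,330,14],40.6)
E
```

```text
time_s: 28.12
ee_pos: [429.5, 329.0, 201.8]
ee_rot: [-180.0, 0.3, 40.6]
force: [0.3, -0.7, 0.4]
gripper_width: 91.3
gripper_force: 0.0
pos [429.5 329.  201.8] rot [-179.97    0.33   40.63] shift [  2.3  -0.2 187.8] turn z 0.03230659873648278
```

```bash
python3 -m crank '-1 0.5 0 50 0 0 0;-1 0 0 50 0 0 0;-1 0 0 50 0 0 0;-1 0 0 20 0 0 0;-1 0 0 12 0 0 0;-1 0 0 6 0 0 0;-1 0 0 0 0 0 0';  python3 -m crank '-0.3 0 0 0 0 0 0;0 0 0 0 0 0 0;0.3 0 0 0 0 0 0;0.5 0 0 0 0 0 0;0.6 0 0 0 0 0 0;0.6 0 0 0 0 0 0;0.6 0 0 0 0 0 0' 40; python3 -m crank '0.6 0 0 -10 0 0 0;0.6 0 0 -30 0 0 0;0.6 0 0 -40 0 0 0;0.6 0 0 -20 0 0 0;0.6 0 0 0 0 0 0;0.6 0 0 0 0 0 0'; python3 - <<'E'
from h import *
q=np.load('low.npy');t=fromcrate(8,0,q);print(t);delta([*t,115],40.64)
E
```

```text
time_s: 29.0
ee_pos: [432.2, 330.4, 16.5]
ee_rot: [180.0, -0.1, 40.6]
force: [-0.3, -0.0, 0.8]
gripper_width: 91.1
gripper_force: 0.0
time_s: 29.88
ee_pos: [431.8, 330.3, 15.9]
ee_rot: [-180.0, 0.0, 40.6]
force: [0.3, 0.3, -0.3]
gripper_width: 32.6
gripper_force: 40.0
time_s: 30.62
ee_pos: [431.2, 329.7, 115.2]
ee_rot: [-180.0, 0.1, 40.6]
force: [0.3, 0.4, -1.9]
gripper_width: 33.2
gripper_force: 40.0
[519.7  -4. ]
pos [431.2 329.7 115.2] rot [-1.7999e+02  1.0000e-01  4.0580e+01] shift [-149.8  311.1    0.4] turn z -0.06247710066307377
```

```bash
python3 -m crank '0.6 -12 26 0 0 0 0;0.6 -25 52 0 0 0 0;0.6 -25 52 0 0 0 0;0.6 -25 52 0 0 0 0;0.6 -25 52 0 0 0 0;0.6 -25 52 0 0 0 0;0.6 -12 25 0 0 0 0;0.6 0 0 20 0 0 0;0.6 0 0 20 0 0 0;0.6 0 0 0 0 0 0'; python3 - <<'E'
from h import *
q=np.load('low.npy');print(incrate(pose()[0],q));delta([519.7,-4,20])
E
```

```text
time_s: 31.88
ee_pos: [518.8, -3.0, 73.5]
ee_rot: [-179.7, 0.3, 40.6]
force: [-0.2, -0.3, -1.8]
gripper_width: 32.5
gripper_force: 40.0
[9.4 0. ]
pos [518.8  -3.   73.5] rot [-179.75    0.27   40.56] shift [ 0.3  1.6 53.5] turn z None
```

```bash
python3 -m crank '0.6 0.5 1 20 0 0 0;0.6 0 0 15 0 0 0;0.6 0 0 10 0 0 0;0.6 0 0 6 0 0 0;0.6 0 0 0 0 0 0'; python3 -m crank '0.6 0 0 2 0 0 0;0.6 0 0 0 0 0 0'; python3 -m crank '0.6 0 0 1 0 0 0;0.6 0 0 0 0 0 0'; python3 -m crank '0.6 0 0 1 0 0 0;0.6 0 0 0 0 0 0'
```

```text
time_s: 32.5
ee_pos: [521.9, -3.3, 24.7]
ee_rot: [-180.0, 0.0, 40.6]
force: [0.7, -0.6, -2.0]
gripper_width: 32.0
gripper_force: 40.0
time_s: 32.75
ee_pos: [522.2, -3.3, 23.2]
ee_rot: [180.0, -0.0, 40.6]
force: [0.5, 0.7, -1.2]
gripper_width: 32.6
gripper_force: 40.0
time_s: 33.0
ee_pos: [522.0, -3.3, 22.0]
ee_rot: [180.0, -0.0, 40.6]
force: [0.4, -0.4, -2.2]
gripper_width: 32.2
gripper_force: 40.0
time_s: 33.25
ee_pos: [521.9, -3.3, 20.8]
ee_rot: [-180.0, 0.0, 40.6]
force: [-0.1, -0.1, -1.3]
gripper_width: 32.6
gripper_force: 40.0
```

```bash
python3 -m crank '0.6 0 0 1 0 0 0;0.6 0 0 0 0 0 0'; python3 -m crank '0.6 0 0 1 0 0 0;0.6 0 0 0 0 0 0'; python3 -m crank '0.6 0 0 0.7 0 0 0;0.6 0 0 0 0 0 0'
```

```text
time_s: 33.5
ee_pos: [521.9, -3.3, 19.8]
ee_rot: [-180.0, 0.0, 40.6]
force: [-0.3, -0.2, -1.9]
gripper_width: 32.3
gripper_force: 40.0
time_s: 33.75
ee_pos: [522.1, -3.3, 19.0]
ee_rot: [180.0, -0.0, 40.6]
force: [0.1, -0.2, -1.4]
gripper_width: 32.7
gripper_force: 40.0
time_s: 34.0
ee_pos: [522.1, -3.3, 18.9]
ee_rot: [180.0, -0.0, 40.6]
force: [-1.7, -0.2, 4.9]
gripper_width: 32.2
gripper_force: 40.0
```

```bash
python3 -m crank '0.1 0 0 0 0 0 0;0.1 0 0 0 0 0 0;0.1 0 0 0 0 0 0;0.1 0 0 -10 0 0 0;0.1 0 0 -30 0 0 0;0.5 0 0 -40 0 0 0;0.95 -2 17 0 0 0 0;1 -1 17 0 0 0 0;1 0 0 0 0 0 0;1 0 0 0 0 0 0'; python3 -m crank '1 0 0 40 0 0 0;1 0 0 20 0 0 0;1 0 0 13 0 0 0;1 0 0 7 0 0 0;1 0 0 0 0 0 0'; python3 -m crank '1 0 -6 0 0 0 0;1 0 -4 0 0 0 0;1 0 -4 0 0 0 0;1 0 -4 0 0 0 0;1 0 -4 0 0 0 0;1 0 -3 0 0 0 0;1 0 -3 0 0 0 0;1 0 -2 0 0 0 0;1 0 0 0 0 0 0'; python3 - <<'E'
from h import *
q=np.load('low.npy');print(incrate(pose()[0],q))
E
```

```text
time_s: 35.25
ee_pos: [541.0, -31.2, 97.1]
ee_rot: [-179.9, 0.1, 40.5]
force: [-0.0, 0.4, -0.2]
gripper_width: 0.6
gripper_force: 0.0
time_s: 35.88
ee_pos: [541.9, -31.0, 18.1]
ee_rot: [-180.0, 0.0, 40.6]
force: [0.3, -0.1, -0.4]
gripper_width: 0.4
gripper_force: 0.0
time_s: 37.0
ee_pos: [522.0, -8.2, 18.1]
ee_rot: [-180.0, 0.0, 40.6]
force: [0.6, 0.3, 1.7]
gripper_width: 0.5
gripper_force: 0.2
[3.4 0.9]
```

```bash
for i in 1 ; do python3 -m crank '1 0 -1.5 0 0 0 0;1 0 0 0 0 0 0;1 0 0 0 0 0 0'; done; python3 -m crank '1 0 -1 0 0 0 0;1 0 0 0 0 0 0;1 0 0 0 0 0 0'; python3 -m crank '1 0 -1 0 0 0 0;1 0 0 0 0 0 0;1 0 0 0 0 0 0';python3 - <<'E'
from h import *
q=np.load('low.npy');print(incrate(pose()[0],q))
E
python3 -m crank '1 0 4 0 0 0 0;1 0 0 -40 0 0 0;1 0 0 -50 0 0 0;1 0 0 -50 0 0 0;1 0 0 -50 0 0 0;0 20 -1 -16 0 0 0;-1 0 0 0 0 0 0;-1 0 0 0 0 0 0'; python3 - <<'E'
from h import *
C,f=snap('w7')
cv2.imwrite('pics/w7v.png',cv2.resize(f[120:320,140:420],(800,571),interpolation=cv2.INTER_CUBIC))
import pickle;pickle.dump(C,open('w7.pkl','wb'))
E
```

```text
time_s: 37.38
ee_pos: [521.3, -7.2, 18.2]
ee_rot: [-180.0, 0.0, 40.6]
force: [0.6, -1.2, -0.9]
gripper_width: 0.3
gripper_force: 0.6
time_s: 37.75
ee_pos: [520.6, -6.4, 18.2]
ee_rot: [-180.0, 0.0, 40.6]
force: [1.0, -1.2, -0.0]
gripper_width: 0.2
gripper_force: 0.6
time_s: 38.12
ee_pos: [520.0, -5.6, 18.2]
ee_rot: [-180.0, 0.0, 40.6]
force: [0.9, -0.8, -0.1]
gripper_width: 0.4
gripper_force: 0.6
[6.7 0.9]
time_s: 39.12
ee_pos: [535.8, 4.8, 222.8]
ee_rot: [-179.9, 0.2, 40.6]
force: [-0.0, 0.4, -0.4]
gripper_width: 27.2
gripper_force: 0.0
```

View pics/w7v.png

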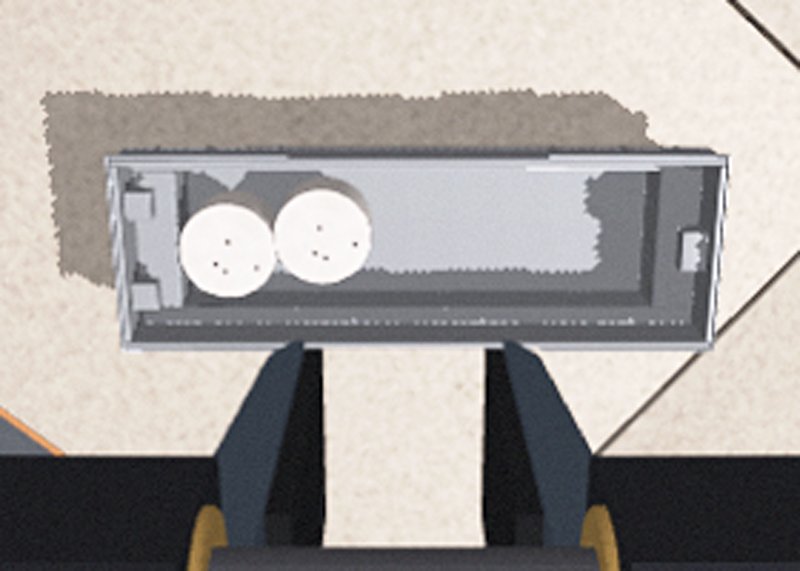

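The two rounds touch at crop (227,251) and (323,236), and the first is close to the left end wall. Now computing their places.

```bash
python3 - <<'E'
from h import *
import pickle
C=pickle.load(open('w7.pkl','rb'))
u=lambda x,y:(140+x/2.857,120+y/2.855)
q,r=fitrect([(C,[u(124,348),u(106,157),u(728,158),u(712,348)])],g=(525,-9,43,130.6));print(q,r)
np.save('low.npy',q)
q2=q.copy()
a=incrate(pix2w(C,u(227,251),25),q);b=incrate(pix2w(C,u(323,236),25),q);print(a,b,np.hypot(*(a-b)))
# wall edge check: shoulder edge z23.5 at x=84, y=a
for P in((84,a[1],23.5),(50,a[1],25)):
    w=fromcrate(P[0],P[1],q);p=w2pix(C,[[*w,P[2]]])[0];print((p-[140,120])*2.857)
E
```

```text
[525.15 -10.24  42.5  130.67] [-0.4 -0.   0.4  0.2  0.2 -0.2 -0.2 -0. ]
[66.2  3.6] [32.5 -1.8] 34.129898915760066
[177.01150472 249.96919387]
[273.33683806 251.29371426]
```

```bash
cat >> h.py <<'E'
def edgefit(C,f,g,z=43.5,vmax=300):
    """fit x,y,yaw of rim (outer+inner rectangle at height z) to Canny edges"""
    e=cv2.Canny(cv2.GaussianBlur(f,(3,3),0),40,110);D=cv2.distanceTransform(255-e,cv2.DIST_L2,5)
    pts=[]
    for L,W in((201,66),(196,61)):
        a=np.linspace(-1,1,80)
        for s in(-1,1): pts+= [(L/2*t,s*W/2) for t in a]+[(s*L/2,W/2*t) for t in a[::2]]
    pts=np.array(pts)
    def res(q):
        c,s=np.cos(np.radians(q[2])),np.sin(np.radians(q[2]))
        P=np.c_[q[0]+c*pts[:,0]-s*pts[:,1],q[1]+s*pts[:,0]+c*pts[:,1],np.full(len(pts),z)]
        p=w2pix(C,P).astype(np.float32)
        d=cv2.remap(D,p[:,0].copy(),p[:,1].copy(),cv2.INTER_LINEAR)[:,0];return np.where(p[:,1]<vmax,np.minimum(d,4),0)
    best=None
    for dx in(-4,-2,0,2,4):
        for dy in(-4,-2,0,2,4):
            o=least_squares(res,(g[0]+dx,g[1]+dy,g[2]),loss='soft_l1',diff_step=1e-4)
            if best is None or o.cost<best.cost: best=o
    return best.x.round(2),round(best.cost/len(pts),3)
E
python3 -c "
from h import *;import pickle
print(edgefit(pickle.load(open('w7.pkl','rb')),cv2.imread('pics/w7.png'),(525,-10,130.6),vmax=235))"
python3 -m crank '-1 0 0 0 0 0 -10;-1 0 0 0 0 0 -10;-1 0 0 0 0 0 -10;-1 0 0 0 0 0 -10;-1 0 0 0 0 0 -10;-1 0 0 0 0 0 -10;-1 0 0 0 0 0 -10;-1 0 0 0 0 0 -10;-1 0 0 0 0 0 -10;-1 -6 -16 0 0 0 0'; python3 -m crank '-1 0 0 0 0 0 0;-1 0 0 0 0 0 0'; python3 - <<'E'
from h import *
import pickle
C,f=snap('w8');print(pose());r=edgefit(C,f,(525,-10,130.6));print(r);pickle.dump(C,open('w8.pkl','wb'))
E
python3 -m crank '-1 -20 -20 0 0 0 0;-1 -30 -40 0 0 0 0;-1 -35 -42 0 0 0 0;-1 -35 -42 0 0 0 0;-1 -35 -42 0 0 0 0;-1 -32.5 -40.7 0 0 0 0;-1 0 0 0 0 0 0;-1 0 0 0 0 0 0;-1 0 0 0 0 0 0'; python3 - <<'E'
from h import *
import pickle
C,f=snap('w9');print(pose());r=edgefit(C,f,(475,-300,130.6));print(r);pickle.dump(C,open('w9.pkl','wb'))
E
```

```text
(array([  1.77,  -5.21, 249.95]), np.float64(0.0))
time_s: 40.42
ee_pos: [528.0, -10.2, 222.8]
ee_rot: [-179.9, -0.1, 130.5]
force: [-0.7, 0.2, -1.1]
gripper_width: 91.1
gripper_force: 0.0
time_s: 40.67
ee_pos: [528.7, -10.3, 224.1]
ee_rot: [-180.0, -0.0, 130.5]
force: [-0.7, 0.1, -0.2]
gripper_width: 91.1
gripper_force: 0.0
(array([528.82863208, -10.10053226, 224.1745646 ]), array([[-6.49334139e-01,  7.60503238e-01, -4.16493493e-05],
       [ 7.60503200e-01,  6.49334122e-01,  2.83785534e-04],
       [ 2.42864161e-04,  1.52597172e-04, -9.99999959e-01]]))
(array([524.31,  -9.83, 130.76]), np.float64(0.268))
time_s: 41.85
ee_pos: [479.1, -298.4, 224.3]
ee_rot: [180.0, -0.0, 130.7]
force: [-1.1, 0.5, -0.7]
gripper_width: 90.9
gripper_force: 0.0
(array([ 479.10036563, -298.46435006,  224.31438313]), array([[-6.51794426e-01,  7.58395682e-01,  1.27836403e-04],
       [ 7.58395668e-01,  6.51794352e-01,  3.66486259e-04],
       [ 1.94618551e-04,  3.35824275e-04, -9.99999925e-01]]))
(array([ 473.7 , -299.62,  130.71]), np.float64(0.305))
```

```bash
python3 -m crank '-1 2.6 -4.9 0 0 0 0;-1 0 0 40 0 0 0;-1 0 0 50 0 0 0;-1 0 0 50 0 0 0;-1 0 0 30 0 0 0;-1 0 0 12 0 0 0;-1 0 0 7 0 0 0;-1 0 0 0 0 0 0;-1 0 0 0 0 0 0'; python3 -m crank '0 0 0 0 0 0 0;0.4 0 0 0 0 0 0;0.7 0 0 0 0 0 0;0.8 0 0 0 0 0 0;0.8 0 0 0 0 0 0;0.8 0 0 0 0 0 0' 40; python3 -m crank '0.8 0 0 -5 0 0 0;0.8 0 0 -15 0 0 0;0.8 0 0 -25 0 0 0;0.8 0 0 -30 0 0 0;0.8 0 0 -25 0 0 0;0.8 0 0 -10 0 0 0;0.8 0 0 0 0 0 0;0.8 0 0 0 0 0 0' 50; python3 - <<'E'
from h import *
delta([524.31,-9.83,145],130.76)
E
```

```text
time_s: 43.02
ee_pos: [474.0, -301.4, 36.4]
ee_rot: [180.0, 0.1, 130.6]
force: [0.6, -0.4, 0.2]
gripper_width: 91.0
gripper_force: 0.0
time_s: 43.78
ee_pos: [473.5, -301.0, 35.5]
ee_rot: [180.0, 0.0, 130.6]
force: [-0.1, 1.4, 3.6]
gripper_width: 65.9
gripper_force: 40.0
time_s: 44.78
ee_pos: [472.6, -300.6, 144.1]
ee_rot: [-180.0, -0.1, 130.6]
force: [-0.3, -0.2, -2.1]
gripper_width: 65.8
gripper_force: 50.0
pos [ 472.6 -300.6  144.1] rot [-1.7997e+02 -1.3000e-01  1.3058e+02] shift [187.2 228.4  -0.6] turn z -0.17882847265948953
```

```bash
python3 -m crank '0.8 15 18 0 0 0 0;0.8 30 37 0 0 0 0;0.8 35 43 0 0 0 0;0.8 35 43 0 0 0 0;0.8 35 43 0 0 0 0;0.8 25 30 0 0 0 0;0.8 11.5 14 0 0 0 -0.1;0.8 0 0 0 0 0 0;0.8 0 0 20 0 0 0'; python3 -m crank '0.8 0 0 20 0 0 0;0.8 0 0 0 0 0 0;0.8 0 0 0 0 0 0;0.8 0 0 0 0 0 0'; python3 - <<'E'
from h import *
for i in range(3): grab_frame('top');delta([524.9,-10.5,80],130.76)
E
```

```text
time_s: 45.9
ee_pos: [526.2, -12.3, 125.9]
ee_rot: [179.9, 0.2, 130.7]
force: [-0.2, -0.7, -1.0]
gripper_width: 65.5
gripper_force: 50.0
time_s: 46.4
ee_pos: [525.8, -11.5, 106.1]
ee_rot: [179.9, 0.1, 130.6]
force: [0.1, 0.7, -1.2]
gripper_width: 65.5
gripper_force: 50.0
pos [525.7 -11.4 106. ] rot [1.7993e+02 6.0000e-02 1.3066e+02] shift [ 1.2 -0.  26. ] turn z -0.10127881313056264
pos [525.6 -11.2 105.9] rot [1.7994e+02 5.0000e-02 1.3067e+02] shift [ 1.  -0.1 25.9] turn z -0.09089776804876237
pos [525.5 -11.1 105.8] rot [1.7995e+02 4.0000e-02 1.3068e+02] shift [ 0.9 -0.  25.8] turn z -0.08420288041989465
```

```bash
python3 -m crank '0.8 0.4 0 10 0 0 -0.1;0.8 0 0 8 0 0 0;0.8 0 0 4 0 0 0;0.8 0 0 0 0 0 0;0.8 0 0 0 0 0 0;0.8 0 0 0 0 0 0'; python3 - <<'E'
from h import *
delta([524.9,-10.5,74],130.76)
E
python3 -m crank '0.8 0 0 3 0 0 0;0.8 0 0 0 0 0 0;0.8 0 0 0 0 0 0'; python3 -m crank '0.8 0 0 3 0 0 0;0.8 0 0 0 0 0 0;0.8 0 0 0 0 0 0'
```

```text
time_s: 47.3
ee_pos: [525.1, -10.7, 83.4]
ee_rot: [180.0, 0.0, 130.8]
force: [0.5, 0.5, -1.6]
gripper_width: 65.5
gripper_force: 50.0
pos [525.1 -10.7  83.4] rot [1.7997e+02 2.0000e-02 1.3078e+02] shift [0.3 0.  9.4] turn z 0.017216213458993934
time_s: 47.68
ee_pos: [524.9, -10.7, 80.2]
ee_rot: [180.0, -0.0, 130.8]
force: [0.7, -1.0, -1.4]
gripper_width: 65.9
gripper_force: 50.0
time_s: 48.05
ee_pos: [524.9, -10.7, 77.2]
ee_rot: [-180.0, -0.0, 130.8]
force: [0.0, -0.4, -1.7]
gripper_width: 65.3
gripper_force: 50.0
```

Entering without contact; on down.

```bash
python3 -m crank '0.8 0 0 1.5 0 0 0;0.8 0 0 0 0 0 0;0.8 0 0 0 0 0 0'; python3 -m crank '0.8 0 0 1 0 0 0;0.8 0 0 0 0 0 0;0.8 0 0 0 0 0 0'; python3 -m crank '0.8 0 0 1 0 0 0;0.8 0 0 0 0 0 0;0.8 0 0 0 0 0 0'
```

```text
time_s: 48.42
ee_pos: [524.9, -10.7, 75.7]
ee_rot: [180.0, -0.0, 130.8]
force: [-0.8, -0.1, -1.5]
gripper_width: 65.6
gripper_force: 50.0
time_s: 48.8
ee_pos: [524.9, -10.7, 74.7]
ee_rot: [180.0, -0.0, 130.8]
force: [-0.8, 0.5, -1.3]
gripper_width: 65.7
gripper_force: 50.0
time_s: 49.18
ee_pos: [525.0, -10.7, 73.9]
ee_rot: [180.0, 0.0, 130.8]
force: [-0.7, 0.8, 1.3]
gripper_width: 65.8
gripper_force: 50.0
```

```bash
python3 -m crank '0.5 0 0 0 0 0 0;0 0 0 0 0 0 0;-0.6 0 0 0 0 0 0;-1 0 0 0 0 0 0;-1 0 0 -15 0 0 0;-1 0 0 -40 0 0 0;-1 0 0 -50 0 0 0;-1 0 0 -45 0 0 0;-1 0 0 0 0 0 0;-1 0 0 0 0 0 0'; python3 - <<'E'
from h import *
import pickle
C,f=snap('w10');print(pose()[0])
for z in (78,82,86): print(z,edgefit(C,f,(525,-10,130.7),z=z))
E
```

```text
time_s: 50.42
ee_pos: [524.5, -10.7, 223.8]
ee_rot: [180.0, -0.0, 130.8]
force: [0.1, -0.2, -0.2]
gripper_width: 91.1
gripper_force: 0.0
[524.09021503 -10.72755832 223.02509685]
78 (array([525.73, -10.07, 130.87]), np.float64(0.242))
82 (array([523.16,  -9.96, 130.85]), np.float64(0.241))
86 (array([524.73, -11.88, 130.84]), np.float64(0.271))
```

```bash
python3 -m crank '-1 20 20 0 0 0 0;-1 37 41 0 0 0 0;-1 37 41 0 0 0 0;-1 37 41 0 0 0 0;-1 37 41 0 0 0 0;-1 30 35 0 0 0 0;-1 14.5 17.8 0 0 0 0;-1 0 0 0 0 0 0;-1 0 0 0 0 0 0;-1 0 0 0 0 0 0'; python3 - <<'E'
from h import *
import pickle
print(pose()[0]);C,f=snap('w11');pickle.dump(C,open('w11.pkl','wb'))
N=[d for d in models.search_frame('half_1','wrist') if d['p']>.15]
for d in N: print(np.round(d['point'],1),round(d['p'],2),w2pix(C,d['point'])[0].round())
h=cv2.cvtColor(f,cv2.COLOR_BGR2HSV)
for d in N:
    u,v=w2pix(C,d['point'])[0].astype(int)
    if 5<u<555 and 5<v<415: print(h[v-12:v+13:6,u-12:u+13:6].tolist())
E
```

```text
time_s: 51.72
ee_pos: [565.4, 303.3, 223.9]
ee_rot: [-180.0, 0.0, 130.7]
force: [0.2, -0.3, -0.7]
gripper_width: 91.3
gripper_force: 0.0
[565.39748556 303.28561028 223.9413947 ]
[581.5 359.4   9.1] 0.74 [330. 153.]
[548.7 211.   12. ] 0.51 [213. 239.]
[[[84, 19, 220], [83, 20, 222], [13, 24, 151], [4, 11, 169], [86, 18, 224]], [[85, 20, 225], [88, 24, 159], [10, 16, 189], [6, 25, 190], [84, 17, 220]], [[84, 22, 224], [11, 28, 179], [8, 22, 188], [85, 19, 225], [82, 21, 221]], [[84, 24, 148], [10, 29, 182], [10, 23, 197], [79, 19, 224], [85, 19, 223]], [[84, 18, 225], [30, 3, 175], [84, 18, 224], [85, 20, 222], [80, 24, 224]]]
[[[82, 20, 225], [86, 19, 225], [82, 22, 212], [86, 21, 167], [85, 20, 140]], [[83, 18, 228], [83, 25, 135], [84, 28, 136], [7, 31, 75], [176, 26, 68]], [[82, 21, 231], [9, 28, 155], [11, 23, 209], [6, 24, 211], [8, 30, 184]], [[83, 19, 228], [8, 23, 215], [6, 23, 220], [88, 17, 228], [84, 17, 229]], [[79, 27, 131], [80, 23, 226], [83, 20, 225], [82, 17, 231], [84, 16, 230]]]
```

```bash
cat >> h.py <<'E'
def halves(C,f,z=12,vmax=300,zbox=(480,700,150,400)):
    h=cv2.cvtColor(f,cv2.COLOR_BGR2HSV).astype(int);b,g,r=[f[...,i].astype(int) for i in range(3)]
    m=((r-b>4)&(r>=g)&(h[...,2]>90)).astype(np.uint8);m[vmax:]=0
    m=cv2.morphologyEx(m,cv2.MORPH_OPEN,np.ones((3,3),np.uint8))
    n,l,s,c=cv2.connectedComponentsWithStats(m);out=[]
    for i in range(1,n):
        w=pix2w(C,c[i],z)
        if 120<s[i][4]<900 and zbox[0]<w[0]<zbox[1] and zbox[2]<w[1]<zbox[3]:
            v,u=np.nonzero(l==i);W=np.array([pix2w(C,(a,b),z)[:2] for a,b in zip(u,v)])
            cen,sz,_=R=cv2.minAreaRect(W.astype(np.float32));bx=cv2.boxPoints(R)
            e=max((bx[1]-bx[0],bx[2]-bx[1]),key=np.linalg.norm)
            out.append((np.round(cen,1),np.round(sorted(sz),1),round(float(np.degrees(np.arctan2(e[1],e[0]))%180),1),c[i].round(0)))
    return out
E
python3 - <<'E'
from h import *
import pickle
for o in halves(pickle.load(open('w11.pkl','rb')),cv2.imread('pics/w11.png')): print(o)
C=cam('top');f=grab_frame('top')
for c in('top','side'):
    if c=='side': grab_frame(c)
    for d in models.search_frame('half_1',c): print(c,np.round(d['point'],1),round(d['p'],2))
E
```

```text
(array([579.3, 359. ]), array([10.1, 25.8]), 103.4, array([329., 153.]))
(array([568.4, 303.4]), array([10.2, 27.5]), 95.7, array([284., 187.]))
(array([550.6, 211. ]), array([10.5, 27.3]), 65.2, array([214., 240.]))
(array([573.9, 163.7]), array([31.5, 38.1]), 130.9, array([201., 288.]))
side [580.4 360.2  12.8] 0.54
side [547.6 218.9  14.5] 0.49
side [571.4 305.8   9.8] 0.44
```

```bash
python3 -m crank '-0.5 14 22 0 0 0 0;0 13.8 22.1 0 0 0 0;0.3 0 0 20 0 0 9.1;0.6 0 0 40 0 0 9.1;0.6 0 0 50 0 0 9.1;0.6 0 0 40 0 0 0;0.6 0 0 20 0 0 0;0.6 0 0 0 0 0 0;0.6 0 0 0 0 0 0;0.6 0 0 0 0 0 0' 30; python3 - <<'E'
from h import *
print(env.state()['gripper_width']);delta([580.7,353.2,14],103.4)
E
```

```text
time_s: 53.28
ee_pos: [581.5, 355.2, 55.4]
ee_rot: [179.8, -0.1, 103.5]
force: [0.6, -0.9, -0.6]
gripper_width: 18.1
gripper_force: 0.0
18.148002551118143
pos [581.5 355.2  55.4] rot [ 1.7984e+02 -5.0000e-02  1.0348e+02] shift [-1.8 -1.4 41.4] turn z 0.07976016635848282
```

```bash
python3 -m crank '0.42 -1 -0.7 15 0 0 0;0.42 0 0 12 0 0 0;0.42 0 0 8 0 0 0;0.42 0 0 4 0 0 0;0.42 0 0 2 0 0 0;0.42 0 0 0 0 0 0'; python3 -m crank '0.7 0 0 0 0 0 0;0.9 0 0 0 0 0 0;1 0 0 0 0 0 0;1 0 0 0 0 0 0;1 0 0 0 0 0 0' 30
```

```text
time_s: 54.02
ee_pos: [580.5, 353.7, 13.2]
ee_rot: [179.9, -0.0, 103.5]
force: [-1.2, -0.2, 1.8]
gripper_width: 26.4
gripper_force: 0.8
time_s: 54.65
ee_pos: [580.3, 353.7, 13.1]
ee_rot: [180.0, -0.0, 103.5]
force: [-0.1, -0.0, 4.4]
gripper_width: 9.7
gripper_force: 31.1
```

```bash
python3 -m crank '1 0 0 -10 0 0 0;1 0 0 -30 0 0 0;1 0 0 -50 0 0 0;1 0 0 -45 0 0 9.8;1 0 0 0 0 0 10.6;1 0 0 0 0 0 10.6;1 0 0 0 0 0 10.6;1 0 0 0 0 0 10.6;1 0 0 0 0 0 10.6;1 0 0 0 0 0 0'; python3 -m crank '1 -20 13 0 0 0 0;1 -40 27 0 0 0 0;1 -45 30 0 0 0 0;1 -45 30 0 0 0 0;1 -45 30 0 0 0 0;1 -45 30 0 0 0 0;1 -30 20 0 0 0 0;1 -15 10 0 0 0 0;1 0 0 0 0 0 0;1 0 0 0 0 0 0'; python3 - <<'E'
from h import *
delta([487.2,23.7,57],40.7)
E
```

```text
time_s: 55.9
ee_pos: [580.2, 353.5, 147.8]
ee_rot: [180.0, -0.0, 40.8]
force: [0.9, -0.2, -0.3]
gripper_width: 9.6
gripper_force: 30.0
time_s: 57.15
ee_pos: [488.5, 24.6, 147.8]
ee_rot: [-180.0, -0.1, 40.8]
force: [0.0, 0.3, -0.3]
gripper_width: 9.7
gripper_force: 30.0
pos [488.5  24.6 147.8] rot [-1.800e+02 -5.000e-02  4.076e+01] shift [-1.7 -0.2 90.8] turn z 0.058428258289296764
```

```bash
python3 -m crank '1 -1.5 0 30 0 0 0;1 0 0 30 0 0 0;1 0 0 15 0 0 0;1 0 0 9 0 0 0;1 0 0 5 0 0 0;1 0 0 1.5 0 0 0;1 0 0 0 0 0 0'; python3 -m crank '0.7 0 0 0 0 0 0;0.6 0 0 0 0 0 0;0.6 0 0 0 0 0 0;0.6 0 0 -10 0 0 0;0.6 0 0 -30 0 0 0;0.6 0 0 -50 0 0 0;0.6 0 0 -30 0 0 0;0.6 0 0 0 0 0 0'; python3 - <<'E'
from h import *
delta([568.4,303.4,177],40.7)
E
```

```text
time_s: 58.02
ee_pos: [487.2, 22.8, 57.6]
ee_rot: [180.0, -0.0, 40.7]
force: [-0.4, -0.1, 1.0]
gripper_width: 9.3
gripper_force: 30.0
time_s: 59.02
ee_pos: [488.4, 22.8, 180.2]
ee_rot: [179.8, -0.3, 40.7]
force: [-0.2, 0.3, 0.3]
gripper_width: 18.0
gripper_force: 0.0
pos [488.4  22.8 180.2] rot [179.76  -0.3   40.68] shift [ 243.6 -160.7    3.8] turn z -0.017971859525260925
```

```bash
python3 -m crank '0.6 22 -15 0 0 0 0;0.6 45 -30 0 0 0 0;0.6 50 -33 0 0 0 0;0.6 50 -33 0 0 0 0;0.6 45 -29 0 0 0 0;0.6 32 -20 0 0 0 0;0.42 0 0 0 0 0 -9.2;0.42 0 0 0 0 0 -9.2;0.42 0 0 0 0 0 -9.2;0.42 0 0 0 0 0 -9.2'; python3 -m crank '0.42 0 0 40 0 0 -9.1;0.42 0 0 40 0 0 -9.1;0.42 0 0 30 0 0 0;0.42 0 0 0 0 0 0;0.42 0 0 0 0 0 0'; python3 - <<'E'
from h import *
delta([568.4,303.4,14],95.7)
C,f=snap('w12')
for o in halves(C,f): print(o)
E
```

```text
time_s: 60.28
ee_pos: [566.7, 302.8, 175.6]
ee_rot: [-179.9, 0.1, 77.8]
force: [1.0, -0.8, -0.3]
gripper_width: 26.6
gripper_force: 0.0
time_s: 60.9
ee_pos: [568.0, 303.3, 67.8]
ee_rot: [180.0, -0.0, 95.7]
force: [-0.3, 0.4, 0.6]
gripper_width: 26.4
gripper_force: 0.0
pos [568.  303.3  67.8] rot [ 1.7995e+02 -2.0000e-02  9.5670e+01] shift [ 0.   0.4 53.8] turn z -0.02613333724241329
(array([568.8, 303.8]), array([ 9.3, 26.3]), 96.2, array([284., 239.]))
```

Close view confirms the half at (568.8, 303.8).

```bash
python3 -m crank '0.42 0 0.5 25 0 0 0;0.42 0 0 15 0 0 0;0.42 0 0 8 0 0 0;0.42 0 0 5 0 0 0;0.42 0 0 0 0 0 0'; python3 -m crank '0.7 0 0 0 0 0 0;0.9 0 0 0 0 0 0;1 0 0 0 0 0 0;1 0 0 0 0 0 0;1 0 0 0 0 0 0' 30; python3 -m crank '1 0 0 -10 0 0 0;1 0 0 -30 0 0 0;1 0 0 -50 0 0 0;1 0 0 -45 0 0 5;1 0 0 0 0 0 10;1 0 0 0 0 0 10;1 0 0 0 0 0 10;1 0 0 0 0 0 10;1 0 0 0 0 0 10;1 0 0 0 0 0 0'; python3 - <<'E'
from h import *
delta([524.3,-10.3,148],40.7)
E
```

```text
time_s: 61.58
ee_pos: [568.1, 303.2, 14.3]
ee_rot: [180.0, -0.0, 95.7]
force: [-0.7, 0.8, -0.1]
gripper_width: 26.5
gripper_force: 0.0
time_s: 62.2
ee_pos: [568.4, 303.3, 14.7]
ee_rot: [179.9, -0.0, 95.7]
force: [-0.6, -0.7, 3.2]
gripper_width: 9.5
gripper_force: 30.0
time_s: 63.45
ee_pos: [567.8, 303.1, 149.4]
ee_rot: [-180.0, 0.0, 40.8]
force: [-0.1, 0.6, -0.8]
gripper_width: 9.9
gripper_force: 30.0
pos [567.8 303.1 149.4] rot [-1.7999e+02  1.0000e-02  4.0800e+01] shift [-237.7  208.8    1.5] turn z 0.09615653382294909
```

```bash
python3 -m crank '1 -20 18 0 0 0 0;1 -40 35 0 0 0 0;1 -40 35 0 0 0 0;1 -40 35 0 0 0 0;1 -40 35 0 0 0 0;1 -32 28 0 0 0 0;1 -18 16 0 0 0 0;1 -7.7 6.8 0 0 0 0;1 0 0 20 0 0 0;1 0 0 0 0 0 0'; python3 -m crank '1 0 0 30 0 0 0;1 0 0 20 0 0 0;1 0 0 12 0 0 0;1 0 0 6 0 0 0;1 0 0 3 0 0 0;1 0 0 0 0 0 0'; python3 -m crank '0.7 0 0 0 0 0 0;0.6 0 0 0 0 0 0;0.6 0 0 0 0 0 0;0.6 0 0 -10 0 0 0;0.6 0 0 -30 0 0 0;0.6 0 0 -50 0 0 0;0.6 0 0 -30 0 0 0;0.6 0 0 0 0 0 0;0.6 0 0 0 0 0 0'; python3 - <<'E'
from h import *
delta([550.6,211,178],40.7)
E
```

```text
time_s: 64.7
ee_pos: [522.9, -9.6, 128.2]
ee_rot: [-179.9, 0.1, 40.8]
force: [0.3, 0.3, -0.2]
gripper_width: 9.2
gripper_force: 30.0
time_s: 65.45
ee_pos: [524.2, -10.1, 58.6]
ee_rot: [180.0, -0.0, 40.7]
force: [0.3, -0.4, 0.5]
gripper_width: 9.9
gripper_force: 30.0
time_s: 66.58
ee_pos: [523.1, -10.1, 177.7]
ee_rot: [-179.9, 0.1, 40.7]
force: [-0.5, 0.3, -0.7]
gripper_width: 18.4
gripper_force: 0.0
pos [523.1 -10.1 177.7] rot [-1.7995e+02  5.0000e-02  4.0680e+01] shift [ 164.9 -149.8   -0.4] turn z -0.01935584072873553
```

Half 3 (550.6, 211.0) at 65.2°.

```bash
python3 -m crank '0.6 15 -14 0 0 0 0;0.6 35 -32 0 0 0 0;0.6 40 -36 0 0 0 0;0.6 40 -36 0 0 0 0;0.6 24 -22 0 0 0 0;0.6 10.5 -9.8 0 0 0 -8.2;0.42 0 0 30 0 0 -8.2;0.42 0 0 40 0 0 -8.1;0.42 0 0 40 0 0 0;0.42 0 0 0 0 0 0'; python3 -m crank '0.42 0 0 0 0 0 0;0.42 0 0 0 0 0 0'; python3 - <<'E'
from h import *
delta([550.6,211,14],65.2)
C,f=snap('w13')
for o in halves(C,f): print(o)
E
```

```text
time_s: 67.82
ee_pos: [547.6, 209.5, 63.9]
ee_rot: [-179.6, 0.4, 65.2]
force: [-0.8, 0.1, -0.1]
gripper_width: 26.4
gripper_force: 0.0
time_s: 68.08
ee_pos: [552.1, 211.1, 69.9]
ee_rot: [179.9, -0.1, 65.2]
force: [0.7, 0.1, 0.7]
gripper_width: 26.7
gripper_force: 0.0
pos [552.1 211.1  69.9] rot [ 1.7987e+02 -1.3000e-01  6.5180e+01] shift [-0.8 -1.5 55.9] turn z -0.02477082578337786
(array([551.2, 210.4]), array([ 9.5, 25.8]), 65.2, array([280., 239.]))
```

```bash
python3 -m crank '0.42 0 0 25 0 0 0;0.42 0 0 15 0 0 0;0.42 0 0 8 0 0 0;0.42 0 0 5 0 0 0;0.42 0 0 0 0 0 0'; python3 -m crank '0.7 0 0 0 0 0 0;0.9 0 0 0 0 0 0;1 0 0 0 0 0 0;1 0 0 0 0 0 0;1 0 0 0 0 0 0' 30; python3 -m crank '1 0 0 -10 0 0 0;1 0 0 -30 0 0 0;1 0 0 -50 0 0 0;1 0 0 -45 0 0 8;1 0 0 0 0 0 8.2;1 0 0 0 0 0 8.3;1 0 0 0 0 0 0;1 0 0 0 0 0 0'; python3 - <<'E'
from h import *
print(env.state()['gripper_width']);delta([556.9,-48.2,148],40.7)
E
```

```text
time_s: 68.75
ee_pos: [551.1, 210.7, 15.3]
ee_rot: [-180.0, -0.0, 65.2]
force: [0.4, 0.1, -0.7]
gripper_width: 26.6
gripper_force: 0.0
time_s: 69.38
ee_pos: [551.3, 210.8, 15.7]
ee_rot: [180.0, -0.0, 65.2]
force: [-0.7, 0.5, 2.8]
gripper_width: 9.4
gripper_force: 30.0
time_s: 70.38
ee_pos: [550.8, 210.7, 150.2]
ee_rot: [-180.0, 0.0, 40.8]
force: [-0.2, 0.3, -0.1]
gripper_width: 9.6
gripper_force: 30.0
9.627396129193281
pos [550.8 210.7 150.2] rot [-1.7999e+02  2.0000e-02  4.0800e+01] shift [-164.5  200.     2.2] turn z 0.0990599718471401
```

```bash
python3 -m crank '1 -14 17 0 0 0 0;1 -30 37 0 0 0 0;1 -35 42 0 0 0 0;1 -35 42 0 0 0 0;1 -30 37 0 0 0 0;1 -14 17 0 0 0 0;1 -6.5 8 0 0 0 0;1 0 0 20 0 0 0;1 0 0 0 0 0 0'; python3 -m crank '1 0 0 30 0 0 0;1 0 0 20 0 0 0;1 0 0 12 0 0 0;1 0 0 6 0 0 0;1 0 0 3 0 0 0;1 0 0 0 0 0 0'; python3 -m crank '0.7 0 0 0 0 0 0;0.6 0 0 0 0 0 0;0.6 0 0 0 0 0 0;0.6 0 0 -10 0 0 0;0.6 0 0 -30 0 0 0;0.6 0 0 -50 0 0 0;0.6 0 0 -50 0 0 0;0.6 0 0 -30 0 0 0;0.6 25 -30 0 0 0 0;0.6 0 0 0 0 0 0'; python3 -m crank '0.6 0 0 0 0 0 0;0.6 0 0 0 0 0 0;0.6 0 0 0 0 0 0'; python3 - <<'E'
from h import *
C,f=snap('w14');print(pose()[0])
for z in(42,52): 
  for o in halves(C,f,z=z,zbox=(400,650,-150,120)): print(z,o,incrate(o[0],[524.3,-10.2,0,130.75]))
for z in(78,82,86): print(z,edgefit(C,f,(525,-10,130.7),z=z,vmax=235))
for d in models.search_frame('half_1','wrist'): print(np.round(d['point']),round(d['p'],2))
cv2.imwrite('pics/w14v.png',cv2.resize(f[80:380,80:480],(800,600),interpolation=cv2.INTER_CUBIC))
E
```

```text
time_s: 71.5
ee_pos: [555.2, -48.1, 129.0]
ee_rot: [-179.8, 0.1, 40.7]
force: [-0.1, 0.3, 0.2]
gripper_width: 9.6
gripper_force: 30.0
time_s: 72.25
ee_pos: [556.9, -48.2, 59.6]
ee_rot: [180.0, -0.0, 40.7]
force: [0.4, 0.4, 0.1]
gripper_width: 9.7
gripper_force: 30.0
time_s: 73.5
ee_pos: [555.9, -7.6, 230.5]
ee_rot: [180.0, -0.1, 40.8]
force: [-0.6, -0.3, -0.3]
gripper_width: 18.2
gripper_force: 0.0
time_s: 73.88
ee_pos: [555.9, -9.8, 229.0]
ee_rot: [-180.0, 0.0, 40.6]
force: [0.2, -0.0, 0.7]
gripper_width: 18.4
gripper_force: 0.0
[555.92713865  -9.66663898 229.00671139]
42 (array([522. , -11.4]), array([10.7, 29.7]), 40.0, array([260., 216.])) [0.6 2.5]
42 (array([554.9, -50.4]), array([ 9.8, 28.7]), 41.8, array([312., 217.])) [-50.4   3.1]
42 (array([488.5,  25.2]), array([12.1, 28.6]), 40.6, array([209., 218.])) [50.2  4. ]
52 (array([524.8,  -9.8]), array([10.3, 28.8]), 40.0, array([260., 216.])) [-0.  -0.6]
52 (array([556.8, -47.7]), array([ 9.5, 27.9]), 41.8, array([312., 217.])) [-49.6  -0.1]
52 (array([492.3,  25.8]), array([11.7, 27.8]), 40.6, array([209., 218.])) [48.2  0.7]
78 (array([1068.5 ,   -7.98,  135.44]), np.float64(0.0))
82 (array([525.81, -10.  , 130.06]), np.float64(0.227))
86 (array([526.14,  -8.09, 129.82]), np.float64(0.258))
[557. -46.  51.] 0.74
[526.  -9.  50.] 0.67
```

View pics/w14v.png

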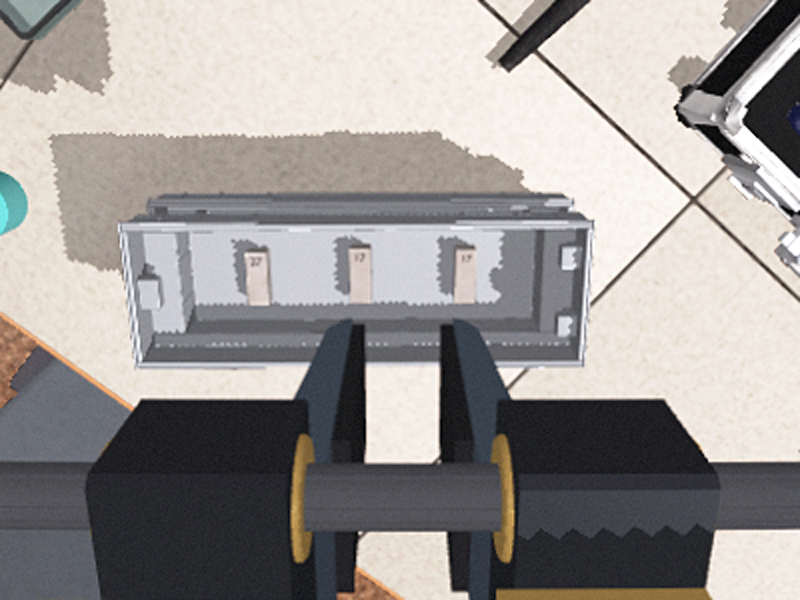

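The upper crate is turned, with its single lug now at the left (148,292). The three halves lie in it at (257,277), (360,273) and (464,275). A last level check from the rim corners, then I hand in.

```bash
python3 - <<'E'
from h import *
C=cam('wrist');u=lambda x,y:(80+x/2,80+y/2)
print(fitrect([(C,[u(137,367),u(120,223),u(594,222),u(584,366)])],g=(525,-9,82,130.6)))
grab_frame('top')
print([(np.round(d['point']).tolist(),round(d['p'],2)) for d in models.search_frame('half_1','top')])
E
```

```text
(array([524.52, -11.53,  81.17, 130.85]), array([-0.2, -0.3,  0. ,  0.3,  0.2,  0.1, -0.1, -0.2]))
[]
```

```bash
python3 -c "
from workcell import env
print(env.job_done())"
```

```text
the job is handed in; nothing more can be done
None
```

The job was handed in at about 74 s of the 210 s, with no verdict returned: both rounds touch in a row against the lower crate's end wall, the upper crate stands turned and level on the lugs, and all three halves found lie in it; the row was last measured just before the upper crate went on.

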